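Find the rattling mill-ball case

ROBOT

A 6-joint arm with a two-finger parallel gripper is mounted at the origin on the work surface. World frame = base frame: x ahead of the robot, y to its left, z up, the work surface at z = 0. Lengths are in m, angles in rad, forces in N, time in s.
With the tool pointing down it reaches from about 0.425 to 0.95 m from the base axis. Payload 3.5 kg.
Tool frame: the origin (TCP) lies on the centre line of the jaws, within the pads' length; the fingertips stand 25 mm ahead of it and the grasp point (between the pads) lies 6 mm ahead of it; y points along the fingers, z is the direction in which the jaws open and shut, and the axes are right-handed (so a half turn about y gives the same grasp; the last joint's range is limited). The gripper opens to 85 mm and grips with 20 to 120 N. Pads are 22 mm wide; open, the fingers measure 114 mm over their backs; the gripper's body (76 mm by 85 mm) begins 54 mm behind the grasp point. The pads swing forward as they close: fully open they stand 13 mm farther back than shut.
Start: joints at [0.96, 0.286, 1.577, -0, 1.279, -0.15], TCP at [0.3, 0.605, 0.256] pointing down, gripper open.
Joint ranges: [-2.77, 2.77], [-0.9, 2.22], [0.21, 2.48], [-1.53, 4.67], [0.24, 2.81], [-2.84, 2.84]. Speed limits (rad/s): [2.79, 2.79, 3.14, 3.14, 3.14, 3.14].

INTERFACE

Orientations are given as a unit quaternion [x, y, z, w].
In Python, from plant import ctrl gives the robot as it stands.
- The arm moves only by the tool arm_command, never from a script. Its argument "steps" is a list of rows, each an object with "hand": the opening, from 0 (shut) to 1 (fully open); "travel": the shift along the tool's x, y, z in units of 0.3 m (1.0 is 0.3 m), a list of three; "rotation": the turn, a rotation vector about the tool's x, y, z in units of 30 degrees (1.0 is 30 degrees), a list of three. A call has 1 to 20 rows; each row shifts and turns the pose as measured when the row begins, along the tool's axes as they then stand; what a row does not reach is not made up. A row lasts 1/8 s, in which the tool goes at most 62.5 mm and 10.7 degrees, less where a joint would pass 70% of its speed; a pose out of reach is approached as far as the arm can. A call with a number of a shift or a turn outside -1 to 1 is refused whole. A call with a gripper value outside its range is refused whole. The fingers move at their own pace and stop on an object; "grip_force" is the grip in N (left out, the last holds). Time passes only in rows, so rows that do not move let the fingers close. It gives the time, the measured TCP pose, the force and the opening at its end, in the units of the state.
- ctrl.get_state(): the state, without advancing time (a new reading comes with each control period).
- ctrl.read_camera(name): name is "scene" or "top" or "wrist"; returns (picture, depth): 420x560x3 uint8, blue, green, red; 420x560 float32, m along the optical axis (not along the pixel's ray), 0 where there is no reading.
- ctrl.camera_params(name): a dict with "fx", "fy", "cx", "cy" (pixels), "extrinsics" (4x4, takes a point from camera to world coordinates); the wrist camera has in their place "tool_from_camera" (4x4, takes a point from camera to tool coordinates, whose origin is the TCP and whose axes are the tool frame's). Camera axes: x right, y down, z forward; pixel columns grow to the right and rows downward; lengths in m; the calibration is good to about 2 mm. The wrist camera is an equidistant fisheye: a pixel r from the principal point sees the ray r / f radians off the axis. A picture is of the moment at which its call begins: read the wrist's pose just before it. camera_params takes no time and is no camera call.
- ctrl.sign_off(): hands the job in, once; it reports no verdict.
Trained networks look in the newest picture that a camera, given by its name, has taken for a name from the list of things; names that differ only in an ending like _2 or _b are one class to them, and where a whole thing is asked for, a point or a joint stands for the part that bears it (a point fixed in the world has none). Each returns a list of dicts, best first, with "score" (0 to 1); they miss things now and then, are a little off and sometimes report something else, mostly with a low value. They report only what shows in the picture. A call takes as long as a camera call. They do not tell look-alikes from the thing itself.
- ctrl.masks_of(camera, thing): "region" (420x560 bool, what is visible of it) and "at" ([column, row] in pixels, amid what is visible of it).
The state is a dict: "time": time; "qpos": joint angles; "dq": joint speeds; "joint_efforts": joint torques, N m; "eef_pos": TCP position; "tcp_rot": TCP orientation; "contact_force": force on the tool from outside, world axes, zero at the start; "wrist_torque": the same for the moment, N m; "opening": opening from 0.0 (shut) to 1.0 (fully open).
Only numpy, scipy, OpenCV 4.12 (cv2) and the standard library are available. Lean on these libraries where they do the work, as an engineer would, in place of code of your own. Each camera call takes 0.05 s, during which the arm holds its last target.

TASK

Push the red knob to the right until the rack's keeper snaps fully open past its spring detent. Then lift the left, the middle and the right case in that order, shaking each well clear of the rack by tipping it clearly endways, and stand each one back upright on the rack unless it is the one to keep. Finish while still gripping the case that rattles (the one with a ball rolling inside), held still and upright over the centre of the round white bat, well above it; leave everything else on the table undisturbed.

Things in the scene. Friction and masses are not known exactly. Their poses are not given: they have to be found in the camera images.
- rack: plywood board with two aluminium posts, fixed to the table. Origin on the table surface; board 12 mm thick, from 90 mm before to 130 mm behind the origin along its x (away from the robot), 210 mm to each side along its y (robot's left). The cases stand on it in a row along y, at y about +120 (left), 0 (middle) and -120 mm (right), lengthwise along x
- keeper (a joint): steel keeper bar along the rack's y, 105 mm behind its origin, 84-94 mm above the table; slides to the rack's -y (right). In m: starts at 0-0.015, its three 30 mm wide tabs 8 mm above the cases' far ends, so none can be lifted; 0.06 is the end stop, tabs in the gaps. A spring detent resists with up to about 8 N at 0.042-0.05, then snaps the bar to the end; engaged only past 0.056
- keeper_knob (a point): centre of the upright red round knob on the keeper bar, 18 mm in diameter, from 94 to 130 mm above the table (this point is 112 mm above it); it moves with the keeper
- case_left (a point): leftmost (robot's left) of three look-alike sealed cases: grey, blue lid, 140 (own x, along the rack's x) x 46 (own y) x 64 mm high, 0.29-0.41 kg. Point at its centre, 32 mm above its underside. Stands on the rack board, 70 mm from the next; grip across the 46 mm. One of the three, unseen, holds a loose 31 mm steel ball of 120 g that rolls 101 mm end to end when the case is tipped
- case_middle (a point): middle one of three look-alike sealed cases: grey, blue lid, 140 (own x, along the rack's x) x 46 (own y) x 64 mm high, 0.29-0.41 kg. Point at its centre, 32 mm above its underside. Stands on the rack board, 70 mm from the next; grip across the 46 mm. Two of the three hold a tightly packed 120 g block, so do not rattle
- case_right (a point): rightmost of three look-alike sealed cases: grey, blue lid, 140 (own x, along the rack's x) x 46 (own y) x 64 mm high, 0.29-0.41 kg. Point at its centre, 32 mm above its underside. Stands on the rack board, 70 mm from the next; grip across the 46 mm. The shells' own weights differ, so weight tells nothing
- bat: round white plaster bat, 170 mm in diameter and 22 mm thick with a terracotta-coloured disc at its centre, fixed flat on the table at the robot's right front. Origin at the centre of its underside
- cup: bystander: terracotta cup, 72 mm wide, 70 mm high, origin at underside centre
- bowl: bystander: white bowl, 110 mm wide, 50 mm high, origin at underside centre
- jar: bystander: amber jar with white cap, 60 mm wide, 75 mm high, origin at underside centre
- rib: bystander: flat wooden throwing rib, 100 x 50 x 8 mm, origin at underside centre
- trimmer: bystander: loop trimming tool lying along its x, 157 mm long, 28 mm wide, 14 mm high, origin on the table between handle and loop
- tile: bystander: terracotta test tile with a blue patch, 60 x 60 x 8 mm, origin at underside centre
There are look-alikes about, which are no part of the job. What is shaped like the part that bears case_middle but green or yellow is not meant.

How it is judged:
By the outcome, as a careful person would: the job done as asked, in the order asked, and still so for the second after the job is handed in, while the arm keeps its last pose, push and grip.
It also fails if it takes over 72 s, if anything falls off the work surface, if the arm or the gripper's body presses on something with over 40 N, if the wrist force passes 120 N, or if a joint passes its speed limit or range.

## Working session

There is one attempt and no reset: what is moved stays moved. The work goes in short steps, Python scripts to look and compute and a tool call to move; the robot and the scene stay as the last step left them, time stands still between calls to the robot, and variables do not carry over. Pictures are saved under pics/ and viewed, and the job is handed in when it is done.

Besides the shell and the picture viewer there is one more tool, called after "Request:" as name(argument=value, ...) on one line, values as JSON. arm_command: Moves the arm, as the interface text tells. Shifts and turns lie within -1 to 1; 1 stands for 0.3 m of shift or 30 degrees of turn. Its arguments: {"type":"object","properties":{"steps":{"type":"array","items":{"type":"object","properties":{"hand":{"type":"number"},"travel":{"type":"array","items":{"type":"number","minimum":-1,"maximum":1}},"rotation":{"type":"array","items":{"type":"number","minimum":-1,"maximum":1}}}}},"grip_force":{"type":"number"}},"required":["steps"]}

```bash
mkdir -p pics; ls; python3 - <<'E'
from plant import ctrl
import cv2,numpy as np
s=ctrl.get_state()
print({k:np.round(v,3).tolist() for k,v in s.items()})
for n in("scene","top"):
    im,d=ctrl.read_camera(n); cv2.imwrite(f"pics/{n}0.png",im); np.save(f"{n}0.npy",d)
    p=ctrl.camera_params(n); print(n,{k:np.round(v,4).tolist() for k,v in p.items()})
p=ctrl.camera_params("wrist"); print({k:np.round(v,4).tolist() for k,v in p.items()})
print(ctrl.get_state()["time"])
E
```

```text
pics
{'time': 0.0, 'qpos': [0.96, 0.287, 1.578, 0.0, 1.279, -0.15], 'dq': [-0.001, -0.0, -0.0, -0.001, -0.0, 0.001], 'joint_efforts': [0.0, -40.599, -29.262, -0.0, 0.006, -0.0], 'eef_pos': [0.3, 0.604, 0.255], 'tcp_rot': [0.689, -0.162, 0.161, -0.688], 'contact_force': [0.549, 0.024, -0.468], 'wrist_torque': [-0.021, 0.01, -0.051], 'opening': 0.999}
scene {'fx': 544.0534, 'fy': 544.0534, 'cx': 275.7276, 'cy': 208.3418, 'extrinsics': [[-0.7893, 0.4619, -0.4046, 1.2629], [0.6139, 0.6093, -0.5019, 0.9315], [0.0147, -0.6445, -0.7644, 1.4731], [0.0, 0.0, 0.0, 1.0]]}
top {'fx': 380.3313, 'fy': 380.3313, 'cx': 272.5765, 'cy': 213.4, 'extrinsics': [[-0.0299, -0.9992, 0.0259, 0.4958], [-0.9995, 0.0301, 0.0073, -0.0021], [-0.008, -0.0257, -0.9996, 1.1029], [0.0, 0.0, 0.0, 1.0]]}
{'fx': 325.1923, 'fy': 325.1923, 'cx': 280.7996, 'cy': 213.1948, 'tool_from_camera': [[0.0005, 0.9569, 0.2903, -0.0737], [0.0006, -0.2903, 0.9569, -0.1171], [1.0, -0.0003, -0.0007, 0.0001], [0.0, 0.0, 0.0, 1.0]]}
0.1
```

View pics/scene0.png

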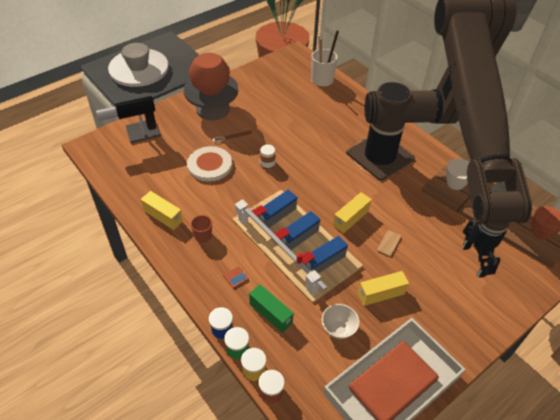

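View pics/top0.png

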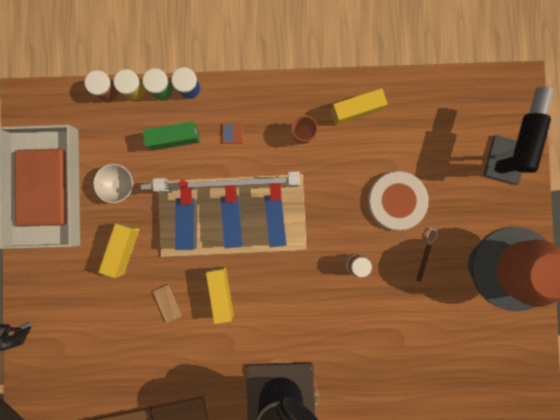

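The scene picture shows the rack with three blue-lidded cases at about (325,252), (300,228) and (278,206). In the top view they are at (186,223), (232,221) and (276,219). The bat is at (398,201) in the top view. The green and yellow blocks are look-alikes standing off the rack. Next I measure.

```bash
cat > h.py <<'E'
from plant import ctrl
import cv2,numpy as np
def cloud(n,d):
    p=ctrl.camera_params(n); v,u=np.mgrid[:420,:560]
    c=np.stack([(u-p["cx"])/p["fx"]*d,(v-p["cy"])/p["fy"]*d,d],-1)
    T=np.array(p["extrinsics"]); return c@T[:3,:3].T+T[:3,3]
E
python3 - <<'E'
from h import *
for n in("top","scene"):
    im,d=ctrl.read_camera(n); W=cloud(n,d); W[d==0]=np.nan
    np.save(n+"W.npy",W)
    for t in("rack","keeper","keeper_knob","case_left","case_middle","case_right","bat","cup","bowl","jar"):
        for r in ctrl.masks_of(n,t)[:4]:
            m=r["region"]; P=W[m]; P=P[np.isfinite(P[:,0])]
            print(n,t,round(r["score"],2),np.round(r["at"]),m.sum(),np.round(np.median(P,0),3) if len(P) else None,np.round(np.percentile(P[:,2],[5,95]),3) if len(P) else None)
im=cv2.imread("pics/top0.png"); cv2.imwrite("pics/topc.png",cv2.resize(im[165:265,140:320],None,fx=4.4,fy=4.4,interpolation=cv2.INTER_CUBIC))
im=cv2.imread("pics/scene0.png"); cv2.imwrite("pics/scenec.png",cv2.resize(im[170:310,220:380],None,fx=4.2,fy=4.2,interpolation=cv2.INTER_CUBIC))
E
```

```text
top keeper 0.81 [229. 188.] 1178 [0.601 0.122 0.092] [0.088 0.097]
top keeper_knob 0.6 [227. 183.] 1335 [0.602 0.124 0.092] [0.087 0.097]
top keeper_knob 0.55 [424. 259.] 216 [ 0.381 -0.423  0.012] [-0.001  0.016]
top case_left 0.65 [184. 223.] 1054 [0.498 0.242 0.075] [0.031 0.078]
top case_middle 0.86 [120. 249.] 1339 [0.433 0.434 0.062] [0.004 0.066]
top case_middle 0.85 [171. 133.] 1145 [0.746 0.281 0.062] [0.015 0.066]
top case_middle 0.7 [232. 223.] 933 [0.499 0.117 0.075] [0.034 0.079]
top case_middle 0.6 [359. 107.] 1159 [ 0.81  -0.236  0.062] [0.008 0.066]
top case_right 0.84 [275. 222.] 827 [0.5   0.001 0.076] [0.073 0.079]
top bat 0.77 [399. 203.] 2796 [ 0.55  -0.351  0.021] [0.017 0.025]
top bat 0.5 [233. 199.] 8422 [0.542 0.111 0.012] [0.008 0.095]
top cup 0.84 [304. 130.] 542 [ 0.764 -0.09   0.027] [0.002 0.07 ]
top bowl 0.96 [114. 183.] 1237 [0.625 0.462 0.021] [0.002 0.05 ]
top jar 0.97 [358. 265.] 451 [ 0.374 -0.222  0.073] [0.023 0.077]
scene rack 0.87 [295. 254.] 4638 [0.594 0.165 0.015] [0.007 0.098]
scene keeper 0.72 [284. 240.] 894 [0.607 0.141 0.094] [0.084 0.1
[... 217 characters left out ...]
 ]
scene case_middle 0.92 [270. 308.] 1154 [0.764 0.295 0.062] [0.004 0.07 ]
scene case_middle 0.72 [162. 210.] 904 [ 0.825 -0.232  0.06 ] [0.004 0.071]
scene case_middle 0.64 [383. 288.] 1156 [0.446 0.447 0.061] [0.003 0.07 ]
scene case_right 0.93 [277. 207.] 773 [0.508 0.017 0.073] [0.021 0.082]
scene bat 0.72 [211. 163.] 1276 [ 0.56  -0.344  0.023] [0.011 0.03 ]
scene cup 0.67 [203. 226.] 497 [ 0.756 -0.092  0.046] [0.007 0.073]
scene bowl 0.75 [339. 321.] 1005 [0.612 0.439 0.024] [0.004 0.052]
scene jar 0.88 [267. 152.] 344 [ 0.385 -0.215  0.053] [0.007 0.08 ]
scene jar 0.22 [301. 228.] 818 [0.508 0.135 0.074] [0.021 0.082]
scene jar 0.15 [235. 280.] 323 [0.764 0.118 0.009] [0.002 0.015]
```

View pics/topc.png

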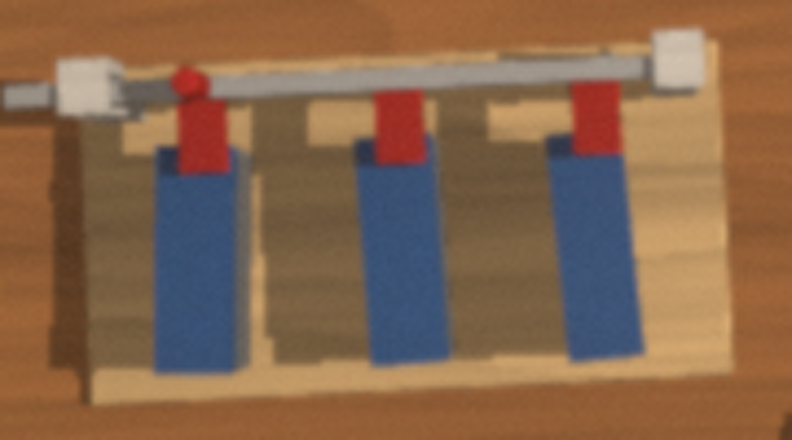

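View pics/scenec.png

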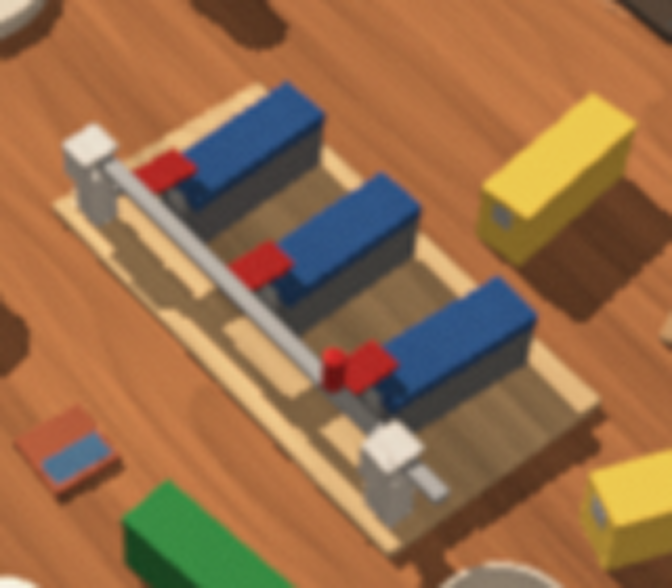

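The top crop shows three blue-lidded cases on the board under red tabs, and the red knob at about (190,83) in the crop, which is (183,184) in the full picture. The middle case's mask has four candidates in the top view: yellow (120,249), green (171,133), yellow (359,107) and blue (232,223). The last one fits, since it stands on the rack between its neighbours and has a blue lid. The crop confirms this.

```bash
python3 - <<'E'
from h import *
for n in("top","scene"):
    im=cv2.imread(f"pics/{n}0.png").astype(int); W=np.load(n+"W.npy"); b,g,r=im[...,0],im[...,1],im[...,2]
    box=(W[...,0]>.38)&(W[...,0]<.7)&(W[...,1]>-.12)&(W[...,1]<.36)
    blue=box&(b>r+20)&(W[...,2]>.066)&(W[...,2]<.084)
    k,lab,st,ce=cv2.connectedComponentsWithStats(blue.astype(np.uint8))
    for i in range(1,k):
        if st[i,4]<150: continue
        P=W[lab==i]; print(n,"lid",st[i,4],np.round(np.median(P,0),3),[np.round(x,3).tolist() if not np.isscalar(x) else round(x,1) for x in cv2.minAreaRect((P[:,:2]*1000).astype(np.float32))])
    red=box&(r>120)&(g<70)&(b<70)&(W[...,2]>.08)
    k,lab,st,ce=cv2.connectedComponentsWithStats(red.astype(np.uint8))
    for i in range(1,k):
        if st[i,4]<8: continue
        P=W[lab==i]; print(n,"red",st[i,4],np.round(np.median(P,0),3),np.round(P.min(0),3),np.round(P.max(0),3))
    kb=box&(W[...,2]>.101)&(W[...,2]<.14); P=W[kb]; 
    R=W[kb&(r>g+50)]; print(n,"knob",len(R),R.mean(0) if len(R) else 0, R.min(0),R.max(0))
    bar=box&(W[...,2]>.086)&(W[...,2]<.1)&(abs(r-g)<30)&(W[...,0]>.57); P=W[bar]; v=cv2.fitLine((P[:,:2]).astype(np.float32),cv2.DIST_HUBER,0,.001,.001).ravel(); print("bar",v,np.degrees(np.arctan2(-v[0],v[1])), P[:,1].min(),P[:,1].max())
    bd=box&(W[...,2]>.007)&(W[...,2]<.018); P=W[bd]; c,s,a=cv2.minAreaRect((P[:,:2]*1000).astype(np.float32)); print("board",c,s,a)
    bt=(W[...,2]>.016)&(W[...,2]<.03)&(abs(W[...,0]-.55)<.13)&(abs(W[...,1]+.35)<.13); P=(W[bt][:,:2]*1000).astype(np.float32); print("bat",cv2.minEnclosingCircle(P))
    rr=bt&(r>g+40)&(r-b>60); print("disc",W[rr].mean(0),rr.sum())
    tz=W[(abs(W[...,0]-.2)<.05)&(abs(W[...,1]+.3)<.1)]; print("table z",np.median(tz[:,2]) if len(tz) else 0)
E
```

```text
top lid 753 [0.497 0.001 0.076] [[502.068, 0.485], [133.62, 44.226], 4.4]
top lid 775 [0.497 0.119 0.076] [[502.535, 119.371], [133.24, 46.909], 3.0]
top lid 794 [0.495 0.247 0.076] [[501.029, 247.187], [47.803, 129.899], 88.1]
top red 210 [0.583 0.235 0.091] [0.556 0.221 0.084] [0.615 0.249 0.134]
top red 160 [ 0.58  -0.003  0.09 ] [ 0.56  -0.017  0.086] [0.601 0.011 0.095]
top red 164 [0.578 0.117 0.091] [0.558 0.102 0.086] [0.599 0.131 0.096]
top knob 54 [0.60526664 0.23508858 0.12393414] [0.59760221 0.22834211 0.10439379] [0.61461574 0.24380565 0.13399917]
bar [ 0.01790805 -0.99983966  0.60874695  0.13892098] -178.97388 -0.06807234083124863 0.35773055147282057
board (534.186767578125, 123.41140747070312) (466.44122314453125, 270.34014892578125) 86.43903350830078
bat ((550.0036010742188, -352.05718994140625), 84.96017456054688)
disc [ 0.55057726 -0.35316467  0.02166635] 972
table z 4.496773568307688e-05
scene lid 422 [0.501 0.007 0.077] [[507.014, 2.345], [145.786, 52.482], 6.5]
scene lid 458 [0.502 0.125 0.077] [[506.851, 119.963], [141.975, 53.986], 2.9]
scene lid 516 [0.499 0.253 0.077] [[504.326, 247.147], [53.806, 143.587], 89.5]
scene red 73 [ 0.581 -0.001  0.093] [ 0.563 -0.018  0.087] [0.603 0.012 0.104]
scene red 89 [0.579 0.116 0.092] [0.559 0.1   0.084] [0.599 0.133 0.099]
scene red 119 [0.582 0.238 0.094] [0.556 0.223 0.086] [0.617 0.254 0.138]
scene knob 49 [0.60978605 0.22614498 0.12123584] [0.56831259 0.00550156 0.10119667] [0.61730924 0.2470859  0.13766911]
bar [ 0.02173594 -0.9997637   0.61344916  0.11578028] -178.75452 -0.07381659964907772 0.3573444201602558
board (538.7479248046875, 119.51248168945312) (479.1578369140625, 317.7284851074219) 89.78416442871094
bat ((527.927001953125, -374.4142150878906), 120.87364196777344)
disc [ 0.55212256 -0.35428846  0.0234968 ] 364
table z 0.0019427827932070318
```

```bash
cat >> h.py <<'E'
from scipy.spatial.transform import Rotation as R
def Rdes(yaw,pitch=0):
    # yaw: direction (deg, world) of tool x (case long axis) ; tool y down; pitch about tool z (deg)
    c,s=np.cos(np.radians(yaw)),np.sin(np.radians(yaw))
    M=np.array([[c,0,-s],[s,0,c],[0,-1,0]])
    return R.from_matrix(M)*R.from_euler('z',pitch,degrees=True)
def plan(p,Rd,n=None,lin=.19,ang=.33):
    s=ctrl.get_state(); R0=R.from_quat(s["tcp_rot"]); p0=np.array(s["eef_pos"])
    rv=(R0.inv()*Rd).as_rotvec(); d=np.array(p)-p0
    k=max(1,int(np.ceil(max(np.linalg.norm(d)/.3/lin,np.degrees(np.linalg.norm(rv))/30/ang)))) if n is None else n
    step=R.from_rotvec(rv/k); Rc=R0; rows=[]
    for i in range(k):
        rows.append((np.round(Rc.inv().apply(d/k)/.3,3).tolist(),np.round(np.degrees(rv/k)/30,3).tolist())); Rc=Rc*step
    print("dist",np.round(d,4),"ang",np.round(np.degrees(rv),2),"rows",k)
    for r in rows: print(r)
def st():
    s=ctrl.get_state(); r=R.from_quat(s["tcp_rot"]).as_matrix()
    yaw=np.degrees(np.arctan2(r[1,0],r[0,0])); 
    print("t",round(s["time"],2),"p",np.round(s["eef_pos"],4),"x",np.round(r[:,0],3),"y",np.round(r[:,1],3),"yaw",round(yaw,1),"F",np.round(s["contact_force"],2),"M",np.round(s["wrist_torque"],3),"op",round(s["opening"],3),"q",np.round(s["qpos"],2))
E
python3 -c "
from h import *
st()
plan([.607,.235,.20],Rdes(90))
plan([.607,.235,.20],Rdes(-90))"
```

```text
t 1.2 p [0.3001 0.6046 0.2563] x [ 0.896 -0.445  0.   ] y [ 0.  0. -1.] yaw -26.4 F [-0.68  0.67  0.4 ] M [-0.01  -0.111  0.027] op 1.002 q [ 0.96  0.29  1.58 -0.    1.28 -0.15]
dist [ 0.3069 -0.3696 -0.0563] ang [  -0.  -116.4    0. ] rows 12
([0.122, 0.016, -0.054], [-0.0, -0.323, 0.0])
([0.111, 0.016, -0.074], [-0.0, -0.323, 0.0])
([0.097, 0.016, -0.092], [-0.0, -0.323, 0.0])
([0.08, 0.016, -0.107], [-0.0, -0.323, 0.0])
([0.061, 0.016, -0.119], [-0.0, -0.323, 0.0])
([0.04, 0.016, -0.127], [-0.0, -0.323, 0.0])
([0.018, 0.016, -0.132], [-0.0, -0.323, 0.0])
([-0.004, 0.016, -0.133], [-0.0, -0.323, 0.0])
([-0.027, 0.016, -0.131], [-0.0, -0.323, 0.0])
([-0.048, 0.016, -0.124], [-0.0, -0.323, 0.0])
([-0.069, 0.016, -0.115], [-0.0, -0.323, 0.0])
([-0.087, 0.016, -0.101], [-0.0, -0.323, 0.0])
dist [ 0.3069 -0.3696 -0.0563] ang [-0.  63.6 -0. ] rows 9
([0.163, 0.021, -0.072], [-0.0, 0.236, -0.0])
([0.17, 0.021, -0.052], [-0.0, 0.236, -0.0])
([0.175, 0.021, -0.03], [-0.0, 0.236, -0.0])
([0.178, 0.021, -0.008], [-0.0, 0.236, -0.0])
([0.177, 0.021, 0.014], [-0.0, 0.236, -0.0])
([0.174, 0.021, 0.035], [-0.0, 0.236, -0.0])
([0.169, 0.021, 0.056], [-0.0, 0.236, -0.0])
([0.16, 0.021, 0.077], [-0.0, 0.236, -0.0])
([0.15, 0.021, 0.096], [-0.0, 0.236, -0.0])
```

Request:
arm_command(steps=[{"hand":0.6,"travel":[0.163,0.01,-0.072],"rotation":[0,0.236,0]},{"hand":0.6,"travel":[0.17,0.01,-0.052],"rotation":[0,0.236,0]},{"hand":0.6,"travel":[0.175,0.01,-0.03],"rotation":[0,0.236,0]},{"hand":0.6,"travel":[0.178,0.01,-0.008],"rotation":[0,0.236,0]},{"hand":0.6,"travel":[0.177,0.01,0.014],"rotation":[0,0.236,0]},{"hand":0.6,"travel":[0.174,0.01,0.035],"rotation":[0,0.236,0]},{"hand":0.6,"travel":[0.169,0.01,0.056],"rotation":[0,0.236,0]},{"hand":0.6,"travel":[0.16,0.01,0.077],"rotation":[0,0.236,0]},{"hand":0.6,"travel":[0.15,0.01,0.096],"rotation":[0,0.236,0]}])

```text
time: 2.33
eef_pos: [0.6086, 0.2234, 0.2304]
tcp_rot: [0.49, -0.508, 0.508, -0.494]
contact_force: [-0.3, 0.3, -0.6]
opening: 0.596
```

```bash
python3 -c "
from h import *
st()
im,d=ctrl.read_camera('wrist'); cv2.imwrite('pics/w1.png',im)
plan([.607,.235,.18],Rdes(-89))"
```

```text
t 2.33 p [0.6086 0.2234 0.2304] x [-0.031 -1.    -0.004] y [ 0.005  0.004 -1.   ] yaw -91.8 F [-0.33  0.3  -0.55] M [-0.023 -0.012 -0.059] op 0.596 q [0.19 0.25 1.67 0.   1.22 0.22]
dist [-0.0053  0.0172 -0.0499] ang [-0.43 -3.22  0.01] rows 1
([-0.057, 0.166, -0.021], [-0.014, -0.107, 0.0])
```

View pics/w1.png

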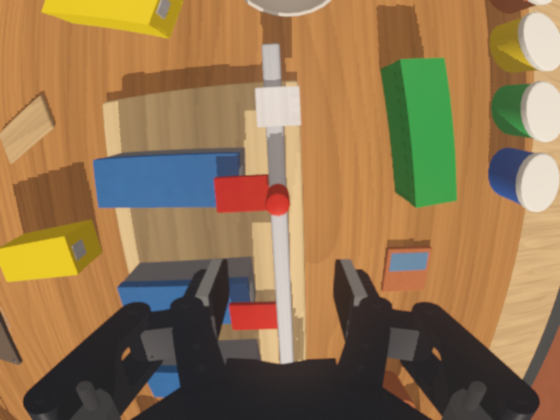

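The wrist view shows the knob at (278,203), up-image of the two fingers, with the left post at (278,105) and clear space on both sides of the bar. I refine the knob's position from this view.

```bash
cat >> h.py <<'E'
def wcloud():
    s=ctrl.get_state(); im,d=ctrl.read_camera("wrist"); p=ctrl.camera_params("wrist")
    v,u=np.mgrid[:420,:560]; a=(u-p["cx"])/p["fx"]; b=(v-p["cy"])/p["fy"]; th=np.hypot(a,b)+1e-9
    t=np.where(th<1.45,np.tan(np.minimum(th,1.45)),np.nan)
    c=np.stack([a/th*t*d,b/th*t*d,d],-1); T=np.array(p["tool_from_camera"]); c=c@T[:3,:3].T+T[:3,3]
    W=R.from_quat(s["tcp_rot"]).apply(c.reshape(-1,3)).reshape(c.shape)+np.array(s["eef_pos"]); W[d==0]=np.nan
    return im,W
E
python3 - <<'E'
from h import *
im,W=wcloud(); I=im.astype(int); b,g,r=I[...,0],I[...,1],I[...,2]
m=(r>g+60)&(r>b+60)&(W[...,2]>.1)&(W[...,2]<.15); P=W[m]; print(len(P),P.mean(0),P.min(0),P.max(0))
top=P[P[:,2]>.124]; print(np.round(top.mean(0),4),(top.min(0)+top.max(0))/2)
bl=(b>r+30)&(W[...,2]>.068)&(W[...,2]<.085)&(W[...,1]>.18); Q=W[bl]; print(cv2.minAreaRect((Q[:,:2]*1000).astype(np.float32)))
plan([.607,.236,.18],Rdes(-89))
E
```

```text
634 [0.60736045 0.23979861 0.1256046 ] [0.59870636 0.22929304 0.10011391] [0.61569796 0.24682954 0.13140714]
[0.6072 0.2385 0.129 ] [0.60718012 0.23798906 0.12783779]
((503.3040466308594, 248.45339965820312), (47.393768310546875, 140.6299591064453), 88.12633514404297)
dist [-0.0034  0.0156 -0.0499] ang [-0.29 -2.94 -0.12] rows 1
([-0.051, 0.166, -0.014], [-0.01, -0.098, -0.004])
```

Request:
arm_command(steps=[{"hand":0.6,"travel":[-0.055,0.12,-0.01],"rotation":[0,-0.095,0]},{"hand":0.6,"travel":[0,0.12,0],"rotation":[0,0,0]},{"hand":0.6,"travel":[0,0.08,0],"rotation":[0,0,0]},{"hand":0.6,"travel":[0,0.0,0],"rotation":[0,0,0]}])

```text
time: 2.92
eef_pos: [0.609, 0.2383, 0.1329]
tcp_rot: [-0.502, 0.495, -0.496, 0.507]
contact_force: [0.1, -0.7, 0.2]
opening: 0.597
```

```bash
python3 -c "
from h import *
st()
plan([.607,.238,.126],Rdes(-89))"
```

```text
t 2.92 p [0.609  0.2383 0.1329] x [ 0.018 -1.    -0.004] y [ 0.007  0.004 -1.   ] yaw -89.0 F [ 0.13 -0.7   0.17] M [-0.003 -0.006  0.008] op 0.597 q [0.22 0.36 1.72 0.   1.05 0.2 ]
dist [-0.002  -0.0003 -0.0069] ang [-0.41  0.04 -0.2 ] rows 1
([0.001, 0.023, -0.007], [-0.014, 0.001, -0.007])
```

Request:
arm_command(grip_force=40, steps=[{"hand":0.6,"travel":[0,0.01,-0.007],"rotation":[0,0,0]},{"hand":0.0,"travel":[0,0,0],"rotation":[0,0,0]},{"hand":0.0,"travel":[0,0,0],"rotation":[0,0,0]},{"hand":0.0,"travel":[0,0,0],"rotation":[0,0,0]},{"hand":0.0,"travel":[0,0,0],"rotation":[0,0,0]}])

```text
time: 3.55
eef_pos: [0.6069, 0.2395, 0.1337]
tcp_rot: [-0.501, 0.494, -0.496, 0.508]
contact_force: [0.4, -0.2, -1.7]
opening: 0.197
```

```bash
python3 -c "
from h import *
st()"
```

```text
t 3.55 p [0.6069 0.2395 0.1337] x [ 0.02  -1.    -0.005] y [ 0.009  0.005 -1.   ] yaw -88.9 F [ 0.45 -0.22 -1.73] M [0.008 0.012 0.024] op 0.197 q [0.22 0.35 1.73 0.   1.05 0.2 ]
```

Request:
arm_command(steps=[{"hand":0.0,"travel":[0.04,0,0],"rotation":[0,0,0]},{"hand":0.0,"travel":[0.04,0,0],"rotation":[0,0,0]},{"hand":0.0,"travel":[0.04,0,0],"rotation":[0,0,0]}])

```text
time: 3.92
eef_pos: [0.6075, 0.2041, 0.1338]
tcp_rot: [-0.5, 0.496, -0.495, 0.51]
contact_force: [0.4, 17.3, -3.6]
opening: 0.195
```

Request:
arm_command(steps=[{"hand":0.0,"travel":[0.03,0,0],"rotation":[0,0,0]},{"hand":0.0,"travel":[0.03,0,0],"rotation":[0,0,0]}])

```text
time: 4.18
eef_pos: [0.6078, 0.1876, 0.1338]
tcp_rot: [-0.496, 0.499, -0.494, 0.511]
contact_force: [0.9, 23.2, -3.2]
opening: 0.192
```

```bash
python3 - <<'E'
from h import *
st()
im,W=wcloud(); cv2.imwrite('pics/w2.png',im)
im,d=ctrl.read_camera("scene");cv2.imwrite("pics/s2.png",cv2.resize(im[170:310,220:380],None,fx=4.2,fy=4.2,interpolation=cv2.INTER_CUBIC))
W=cloud("scene",d);I=im.astype(int);r,g,b=I[...,2],I[...,1],I[...,0]
red=(r>120)&(g<70)&(b<70)&(W[...,2]>.08)&(W[...,0]<.7)
k,lab,s,ce=cv2.connectedComponentsWithStats(red.astype(np.uint8))
for i in range(1,k):
    if s[i,4]>8: P=W[lab==i]; print(s[i,4],np.round(np.median(P,0),3),np.round(P.min(0),3),np.round(P.max(0),3))
E
```

```text
t 4.17 p [0.6078 0.1876 0.1338] x [ 0.015 -1.    -0.02 ] y [ 0.01  0.02 -1.  ] yaw -89.1 F [ 0.87 23.17 -3.23] M [3.564 0.022 0.13 ] op 0.192 q [0.13 0.32 1.77 0.02 1.04 0.11]
27 [ 0.427 -0.609  0.224] [ 0.405 -0.638  0.195] [ 0.44  -0.587  0.244]
66 [ 0.579 -0.051  0.093] [ 0.562 -0.069  0.082] [ 0.599 -0.037  0.104]
87 [0.582 0.066 0.092] [0.562 0.044 0.083] [0.643 0.17  0.251]
82 [0.574 0.192 0.092] [0.556 0.169 0.086] [0.61  0.203 0.12 ]
```

View pics/w2.png

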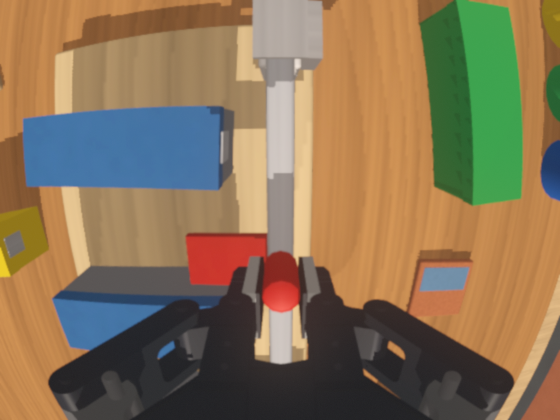

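View pics/s2.png

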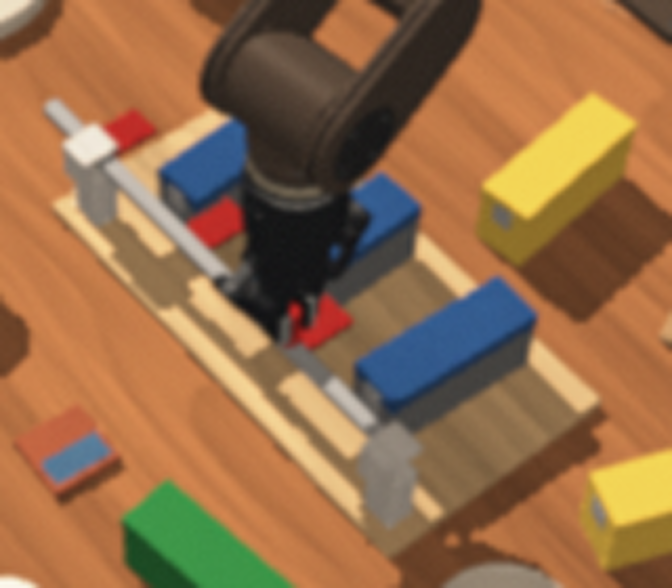

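Request:
arm_command(steps=[{"hand":0.0,"travel":[0.03,0,0],"rotation":[0,0,0]},{"hand":0.0,"travel":[0.03,0,0],"rotation":[0,0,0]}])

```text
time: 4.53
eef_pos: [0.6077, 0.1839, 0.1341]
tcp_rot: [-0.484, 0.508, -0.488, 0.52]
contact_force: [1.5, 20.9, -3.3]
opening: 0.188
```

Request:
arm_command(steps=[{"hand":0.6,"travel":[0,0,0],"rotation":[0,0,0]},{"hand":0.6,"travel":[0,0,0],"rotation":[0,0,0]},{"hand":0.6,"travel":[0,-0.1,0],"rotation":[0,0,0]},{"hand":0.6,"travel":[0,-0.19,0],"rotation":[0,0,0]},{"hand":0.9,"travel":[0,-0.19,0],"rotation":[0,0,0]},{"hand":1,"travel":[0,0,0],"rotation":[0,0,0]}])

```text
time: 5.28
eef_pos: [0.6068, 0.1691, 0.2832]
tcp_rot: [-0.485, 0.506, -0.492, 0.517]
contact_force: [-0.5, 0.3, 0.1]
opening: 0.988
```

```bash
python3 - <<'E'
from h import *
st()
im,W=wcloud(); cv2.imwrite('pics/w3.png',im); I=im.astype(int); b,g,r=I[...,0],I[...,1],I[...,2]
m=(r>g+60)&(r>b+60)&(W[...,2]>.124)&(W[...,2]<.14); P=W[m]; print("knob",len(P),P.mean(0))
im,d=ctrl.read_camera("top"); W=cloud("top",d);I=im.astype(int);r,g,b=I[...,2],I[...,1],I[...,0]
red=(r>120)&(g<70)&(b<70)&(W[...,2]>.08)&(W[...,0]<.7)&(W[...,2]<.1)
k,lab,s,ce=cv2.connectedComponentsWithStats(red.astype(np.uint8))
for i in range(1,k):
    if s[i,4]>20: P=W[lab==i]; print(s[i,4],np.round(np.median(P,0),3),np.round(P.min(0),3),np.round(P.max(0),3))
cv2.imwrite("pics/t3.png",cv2.resize(im[150:280,130:330],None,fx=4,fy=4))
E
```

```text
t 5.28 p [0.6068 0.1691 0.2832] x [ 0.005 -0.999 -0.046] y [ 0.018  0.046 -0.999] yaw -89.7 F [-0.52  0.33  0.07] M [-0.084  0.008 -0.034] op 0.988 q [0.09 0.15 1.68 0.05 1.28 0.08]
knob 323 [0.60783278 0.18703931 0.12908963]
166 [0.578 0.066 0.09 ] [0.557 0.051 0.085] [0.6   0.08  0.094]
122 [ 0.578 -0.054  0.091] [ 0.561 -0.067  0.086] [ 0.596 -0.041  0.096]
```

View pics/t3.png

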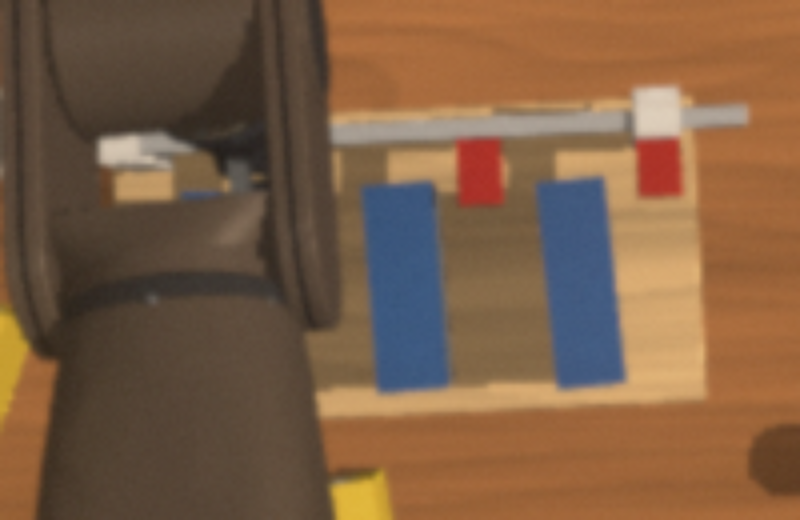

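View pics/w3.png

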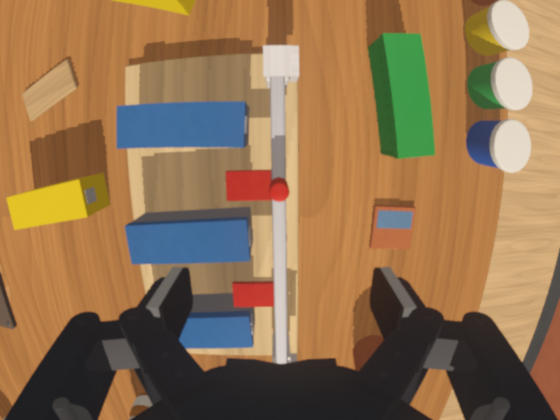

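The wrist view shows the knob at (279,189) and the tabs standing in the gaps between the cases. I check the offset against the board.

```bash
python3 - <<'E'
from h import *
im,W=wcloud(); I=im.astype(int); b,g,r=I[...,0],I[...,1],I[...,2]
z=W[...,2]
red=(r>g+60)&(r>b+60)&(g<80)&(z>.08)&(z<.1)&(W[...,0]<.6)
k,lab,s,ce=cv2.connectedComponentsWithStats(red.astype(np.uint8))
for i in range(1,k):
    if s[i,4]>100: P=W[lab==i]; print("tab",s[i,4],P.mean(0),P.min(0),P.max(0))
bd=(z>.008)&(z<.017)&(W[...,0]>.48)&(W[...,0]<.58)
P=W[bd]; print("board ymax",np.percentile(P[:,1],[98,99,99.7,100]))
W0=np.load("topW.npy"); z=W0[...,2]; 
for W1 in(W0,):
  for lo,hi in((.42,.5),(.5,.57)):
    q=W1[(z>.008)&(z<.017)&(W1[...,0]>lo)&(W1[...,0]<hi)&(abs(W1[...,1]-.12)<.25)]
    print("top board y",np.percentile(q[:,1],[0,.3,1,99,99.7,100]))
for lo in(.43,.47,.51,.54):
    bl=(b>r+30)&(W[...,2]>.068)&(W[...,2]<.085)&(W[...,0]<.62)
k,lab,s,ce=cv2.connectedComponentsWithStats(bl.astype(np.uint8))
for i in range(1,k):
    if s[i,4]>300: Q=W[lab==i]; print("lid",s[i,4],cv2.minAreaRect((Q[:,:2]*1000).astype(np.float32)))
plan([.505,.248,.20],Rdes(-2))
E
```

```text
tab 1341 [0.57812428 0.18653039 0.09058265] [0.55673336 0.17135594 0.0877584 ] [0.59939419 0.20097194 0.09277974]
tab 915 [0.57891544 0.06754309 0.09047121] [0.55844078 0.05110553 0.08869375] [0.59917754 0.08216237 0.09324164]
board ymax [0.3318279  0.33382681 0.39883144 0.41056869]
top board y [-0.08587613 -0.08505662 -0.08300394  0.32958174  0.33175544  0.33432848]
top board y [-0.08489444 -0.08418312 -0.08181798  0.33184956  0.33301969  0.33546579]
lid 5810 ((503.2676696777344, 248.3020782470703), (46.06853103637695, 141.4545135498047), 87.9656982421875)
lid 5154 ((505.6452941894531, 120.589111328125), (140.8009490966797, 48.010536193847656), 3.3918497562408447)
lid 2431 ((525.4140625, 2.9998512268066406), (99.78524017333984, 48.7590217590332), 4.279494285583496)
dist [-0.0986  0.0786 -0.0749] ang [ -2.21 -87.7   -1.9 ] rows 9
([-0.028, 0.029, -0.036], [-0.008, -0.325, -0.007])
([-0.034, 0.029, -0.031], [-0.008, -0.325, -0.007])
([-0.039, 0.029, -0.025], [-0.008, -0.325, -0.007])
([-0.042, 0.029, -0.018], [-0.008, -0.325, -0.007])
([-0.045, 0.029, -0.01], [-0.008, -0.325, -0.007])
([-0.046, 0.029, -0.002], [-0.008, -0.325, -0.007])
([-0.046, 0.028, 0.006], [-0.008, -0.325, -0.007])
([-0.044, 0.028, 0.014], [-0.008, -0.325, -0.007])
([-0.042, 0.028, 0.021], [-0.008, -0.325, -0.007])
```

Request:
arm_command(steps=[{"hand":1,"travel":[-0.028,0.02,-0.036],"rotation":[-0.008,-0.325,-0.007]},{"hand":1,"travel":[-0.034,0.02,-0.031],"rotation":[-0.008,-0.325,-0.007]},{"hand":1,"travel":[-0.039,0.02,-0.025],"rotation":[-0.008,-0.325,-0.007]},{"hand":1,"travel":[-0.042,0.02,-0.018],"rotation":[-0.008,-0.325,-0.007]},{"hand":1,"travel":[-0.045,0.02,-0.01],"rotation":[-0.008,-0.325,-0.007]},{"hand":1,"travel":[-0.046,0.02,-0.002],"rotation":[-0.008,-0.325,-0.007]},{"hand":1,"travel":[-0.046,0.02,0.006],"rotation":[-0.008,-0.325,-0.007]},{"hand":1,"travel":[-0.044,0.02,0.014],"rotation":[-0.008,-0.325,-0.007]},{"hand":1,"travel":[-0.042,0.02,0.021],"rotation":[-0.008,-0.325,-0.007]}])

```text
time: 6.55
eef_pos: [0.4911, 0.2409, 0.1987]
tcp_rot: [0.712, -0.009, -0.018, -0.702]
contact_force: [-0.6, -0.1, -0.2]
opening: 1.005
```

```bash
python3 -c "
from h import *
st()
im,W=wcloud();cv2.imwrite('pics/w4.png',im)
plan([.504,.248,.12],Rdes(-2))
plan([.504,.248,.057],Rdes(-2))"
```

```text
t 6.55 p [0.4911 0.2409 0.1987] x [ 0.999  0.012 -0.038] y [-0.038 -0.013 -0.999] yaw 0.7 F [-0.58 -0.14 -0.24] M [ 0.023 -0.033 -0.062] op 1.005 q [ 0.27  0.08  1.92 -0.    1.18 -1.31]
dist [ 0.0151  0.0064 -0.0772] ang [ 0.8   2.99 -2.37] rows 2
([0.031, 0.127, 0.012], [0.013, 0.05, -0.04])
([0.028, 0.128, 0.012], [0.013, 0.05, -0.04])
dist [ 0.0151  0.0064 -0.1402] ang [ 0.8   2.99 -2.37] rows 3
([0.023, 0.155, 0.009], [0.009, 0.033, -0.026])
([0.021, 0.155, 0.008], [0.009, 0.033, -0.026])
([0.019, 0.156, 0.008], [0.009, 0.033, -0.026])
```

View pics/w4.png

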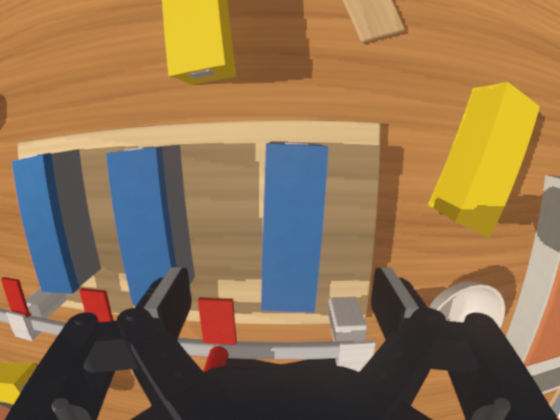

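The wrist view shows the left case at (295,230) between the two finger lines, with nothing in the fingers' way. I go down.

Request:
arm_command(steps=[{"hand":1,"travel":[0.031,0.11,0.012],"rotation":[0.013,0.05,-0.04]},{"hand":1,"travel":[0.028,0.12,0.012],"rotation":[0.013,0.05,-0.04]},{"hand":1,"travel":[0,0,0],"rotation":[0,0,0]}])

```text
time: 6.98
eef_pos: [0.5023, 0.2468, 0.1216]
tcp_rot: [0.708, -0.017, 0.013, -0.706]
contact_force: [0.3, 0.3, 0.5]
opening: 1.001
```

```bash
python3 -c "
from h import *
st()
plan([.504,.248,.057],Rdes(-2))"
```

```text
t 6.97 p [0.5023 0.2468 0.1216] x [ 0.999 -0.042 -0.006] y [-0.006 -0.003 -1.   ] yaw -2.4 F [0.34 0.25 0.51] M [ 0.018  0.057 -0.018] op 1.001 q [ 0.28  0.19  1.96 -0.    1.   -1.25]
dist [ 0.0017  0.0012 -0.0646] ang [ 0.21 -0.4  -0.33] rows 2
([0.003, 0.108, 0.003], [0.004, -0.007, -0.006])
([0.003, 0.108, 0.002], [0.004, -0.007, -0.006])
```

Request:
arm_command(grip_force=90, steps=[{"hand":1,"travel":[0.003,0.108,0.003],"rotation":[0,0,0]},{"hand":1,"travel":[0.003,0.1,0.003],"rotation":[0,0,0]},{"hand":1,"travel":[0,0,0],"rotation":[0,0,0]},{"hand":0.3,"travel":[0,0,0],"rotation":[0,0,0]},{"hand":0.3,"travel":[0,0,0],"rotation":[0,0,0]},{"hand":0.3,"travel":[0,0,0],"rotation":[0,0,0]},{"hand":0.3,"travel":[0,0,0],"rotation":[0,0,0]}])

```text
time: 7.85
eef_pos: [0.508, 0.2482, 0.0653]
tcp_rot: [0.708, -0.016, 0.017, -0.706]
contact_force: [-0.0, 0.1, -2.7]
opening: 0.526
```

```bash
python3 -c "
from h import *
st()
plan([.503,.248,.34],Rdes(-2))"
```

```text
t 7.85 p [0.508  0.2482 0.0653] x [ 0.999 -0.046  0.002] y [ 0.002 -0.002 -1.   ] yaw -2.6 F [-0.04  0.09 -2.66] M [-0.003 -0.021  0.057] op 0.526 q [ 0.28  0.28  1.97 -0.    0.89 -1.25]
dist [-5.000e-03 -2.000e-04  2.747e-01] ang [ 0.13 -0.63  0.09] rows 5
([-0.003, -0.183, -0.001], [0.001, -0.004, 0.001])
([-0.003, -0.183, -0.001], [0.001, -0.004, 0.001])
([-0.003, -0.183, -0.0], [0.001, -0.004, 0.001])
([-0.003, -0.183, -0.0], [0.001, -0.004, 0.001])
([-0.003, -0.183, -0.0], [0.001, -0.004, 0.001])
```

Request:
arm_command(steps=[{"hand":0.3,"travel":[0,-0.05,0],"rotation":[0,0,0]},{"hand":0.3,"travel":[0,-0.1,0],"rotation":[0,0,0]}])

```text
time: 8.1
eef_pos: [0.5052, 0.2474, 0.1086]
tcp_rot: [0.709, -0.018, 0.014, -0.705]
contact_force: [0.6, 0.2, -3.6]
opening: 0.527
```

Request:
arm_command(steps=[{"hand":0.3,"travel":[0,-0.18,0],"rotation":[0,0,0]},{"hand":0.3,"travel":[0,-0.18,0],"rotation":[0,0,0]},{"hand":0.3,"travel":[0,-0.18,0],"rotation":[0,0,0]},{"hand":0.3,"travel":[0,-0.18,0],"rotation":[0,0,0]},{"hand":0.3,"travel":[0,-0.1,0],"rotation":[0,0,0]},{"hand":0.3,"travel":[0,0,0],"rotation":[0,0,0]}])

```text
time: 8.85
eef_pos: [0.5047, 0.2482, 0.3687]
tcp_rot: [0.708, -0.016, 0.016, -0.706]
contact_force: [0.1, 0.8, -3.0]
opening: 0.523
```

```bash
python3 -c "
from h import *
st()
im,W=wcloud();cv2.imwrite('pics/w5.png',im);st()"
```

```text
t 8.85 p [0.5047 0.2482 0.3687] x [ 0.999 -0.046 -0.001] y [-0.001 -0.003 -1.   ] yaw -2.6 F [ 0.15  0.77 -2.97] M [-0.034  0.02   0.018] op 0.523 q [ 0.28 -0.03  1.72 -0.    1.45 -1.25]
t 8.9 p [0.5042 0.248  0.3667] x [ 0.999 -0.046 -0.004] y [-0.004 -0.004 -1.   ] yaw -2.6 F [ 0.07  0.47 -3.27] M [ 0.027 -0.039  0.046] op 0.526 q [ 0.28 -0.03  1.72 -0.    1.45 -1.25]
```

View pics/w5.png

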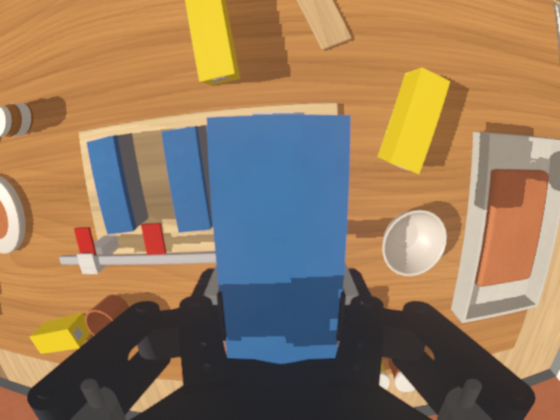

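The wrist view shows the left case in the jaws, its lid at (280,230), level and well clear of the rack. I tip it one way, bring it back to a slight tilt and measure, then do the same the other way.

Request:
arm_command(steps=[{"hand":0.3,"travel":[0,0,0],"rotation":[0,0,0.35]},{"hand":0.3,"travel":[0,0,0],"rotation":[0,0,0.35]},{"hand":0.3,"travel":[0,0,0],"rotation":[0,0,0.35]},{"hand":0.3,"travel":[0,0,0],"rotation":[0,0,0.35]},{"hand":0.3,"travel":[0,0,0],"rotation":[0,0,0.15]},{"hand":0.3,"travel":[0,0,0],"rotation":[0,0,0]},{"hand":0.3,"travel":[0,0,0],"rotation":[0,0,0]}])

```text
time: 9.78
eef_pos: [0.5, 0.2471, 0.3494]
tcp_rot: [-0.641, 0.308, 0.275, 0.647]
contact_force: [-0.5, 0.5, -2.5]
opening: 0.53
```

```bash
cat >> h.py <<'E'
def meas(n=8):
    L=[]
    for i in range(n):
        s=ctrl.get_state(); Rm=R.from_quat(s["tcp_rot"]); L.append(np.r_[Rm.inv().apply(s["wrist_torque"]),s["contact_force"],s["wrist_torque"]]); ctrl.read_camera("scene")
    L=np.array(L); print("tool M",np.round(L[:,:3].mean(0),4),"F",np.round(L[:,3:6].mean(0),3),"world M",np.round(L[:,6:].mean(0),4),"sd",np.round(L[:,6:].std(0)/n**.5,3)); st()
E
python3 -c "
from h import *
meas(6)"
```

```text
tool M [ 0.0189  0.0011 -0.6939] F [ 0.023 -0.055 -2.975] world M [-0.0204 -0.6938 -0.0071] sd [0.016 0.007 0.017]
t 10.07 p [0.5002 0.2472 0.3517] x [ 0.661 -0.038 -0.749] y [-0.749  0.027 -0.662] yaw -3.3 F [ 0.24 -0.25 -2.76] M [-0.03  -0.741 -0.022] op 0.529 q [ 0.2   0.35  1.46  0.22  2.15 -1.28]
```

Request:
arm_command(steps=[{"hand":0.3,"travel":[0,0,0],"rotation":[0,0,-0.35]},{"hand":0.3,"travel":[0,0,0],"rotation":[0,0,-0.35]},{"hand":0.3,"travel":[0,0,0],"rotation":[0,0,-0.35]},{"hand":0.3,"travel":[0,0,0],"rotation":[0,0,-0.2]},{"hand":0.3,"travel":[0,0,0],"rotation":[0,0,0]},{"hand":0.3,"travel":[0,0,0],"rotation":[0,0,0]}])

```text
time: 10.82
eef_pos: [0.4989, 0.2473, 0.3548]
tcp_rot: [0.706, -0.079, -0.046, -0.702]
contact_force: [0.8, -0.3, -4.1]
opening: 0.523
```

```bash
python3 -c "
from h import *
meas(8)"
```

```text
tool M [ 0.0162 -0.0091 -0.1393] F [ 0.191  0.255 -3.262] world M [ 0.0113 -0.1399  0.0074] sd [0.008 0.012 0.006]
t 11.22 p [0.4993 0.2472 0.354 ] x [ 0.983 -0.046 -0.175] y [-0.176 -0.001 -0.984] yaw -2.7 F [-0.11 -0.21 -3.04] M [ 0.02  -0.126 -0.007] op 0.524 q [ 0.26  0.05  1.68  0.04  1.59 -1.27]
```

Request:
arm_command(steps=[{"hand":0.3,"travel":[0,0,0],"rotation":[0,0,-0.35]},{"hand":0.3,"travel":[0,0,0],"rotation":[0,0,-0.35]},{"hand":0.3,"travel":[0,0,0],"rotation":[0,0,-0.35]},{"hand":0.3,"travel":[0,0,0],"rotation":[0,0,-0.35]},{"hand":0.3,"travel":[0,0,0],"rotation":[0,0,-0.35]},{"hand":0.3,"travel":[0,0,0],"rotation":[0,0,0]},{"hand":0.3,"travel":[0,0,0],"rotation":[0,0,0]}])

```text
time: 12.1
eef_pos: [0.4988, 0.246, 0.3513]
tcp_rot: [0.667, 0.244, 0.273, -0.648]
contact_force: [-0.1, -0.1, -2.2]
opening: 0.529
```

```bash
python3 -c "
from h import *
meas(6)"
```

```text
tool M [ 0.0038 -0.0041  0.6106] F [-0.171 -0.004 -2.654] world M [ 3.000e-02  6.099e-01 -5.000e-04] sd [0.006 0.017 0.01 ]
t 12.4 p [0.4991 0.2459 0.351 ] x [ 0.731 -0.029  0.682] y [ 0.681 -0.041 -0.731] yaw -2.3 F [ 0.08  0.24 -3.46] M [0.114 0.632 0.031] op 0.527 q [ 0.4  -0.31  2.11 -0.48  0.71 -0.86]
```

Request:
arm_command(steps=[{"hand":0.3,"travel":[0,0,0],"rotation":[0,0,0.35]},{"hand":0.3,"travel":[0,0,0],"rotation":[0,0,0.35]},{"hand":0.3,"travel":[0,0,0],"rotation":[0,0,0.35]},{"hand":0.3,"travel":[0,0,0],"rotation":[0,0,0.05]},{"hand":0.3,"travel":[0,0,0],"rotation":[0,0,0]},{"hand":0.3,"travel":[0,0,0],"rotation":[0,0,0]}])

```text
time: 13.15
eef_pos: [0.4998, 0.2459, 0.3503]
tcp_rot: [0.709, 0.043, 0.075, -0.699]
contact_force: [0.2, -0.3, -2.6]
opening: 0.523
```

```bash
python3 -c "
from h import *
meas(8)"
```

```text
tool M [0.0168 0.0131 0.0881] F [ 0.093 -0.301 -2.676] world M [ 0.0228  0.087  -0.011 ] sd [0.005 0.006 0.006]
t 13.55 p [0.5001 0.2459 0.3508] x [ 0.985 -0.044  0.166] y [ 0.165 -0.018 -0.986] yaw -2.6 F [ 0.92 -0.29 -2.63] M [-0.029  0.068  0.028] op 0.527 q [ 0.3  -0.1   1.83 -0.07  1.26 -1.21]
```

The ±45° and ±10° moments fit a rolling ball better than a packed block (residuals about 0.01 N·m against 0.04 N·m). I will stand this case back, shake the other two for comparison as the task orders, and fetch the rattler afterwards.

```bash
python3 -c "
from h import *
plan([.506,.248,.12],Rdes(-2.6))"
```

```text
dist [ 0.0059  0.0021 -0.2308] ang [ 0.58 -0.02  9.55] rows 5
([-0.022, 0.152, 0.003], [0.004, -0.0, 0.064])
([-0.017, 0.153, 0.003], [0.004, -0.0, 0.064])
([-0.011, 0.153, 0.003], [0.004, -0.0, 0.064])
([-0.006, 0.154, 0.002], [0.004, -0.0, 0.064])
([-0.001, 0.154, 0.002], [0.004, -0.0, 0.064])
```

Request:
arm_command(steps=[{"hand":0.3,"travel":[-0.02,0.12,0.003],"rotation":[0.004,0,0.09]},{"hand":0.3,"travel":[-0.015,0.15,0.003],"rotation":[0.004,0,0.09]},{"hand":0.3,"travel":[-0.01,0.15,0.003],"rotation":[0.004,0,0.09]},{"hand":0.3,"travel":[0,0.15,0.002],"rotation":[0.004,0,0.05]},{"hand":0.3,"travel":[0,0.1,0.002],"rotation":[0,0,0]},{"hand":0.3,"travel":[0,0,0],"rotation":[0,0,0]}])

```text
time: 14.3
eef_pos: [0.5053, 0.2496, 0.147]
tcp_rot: [-0.707, 0.015, -0.017, 0.707]
contact_force: [0.2, -0.3, -2.5]
opening: 0.531
```

```bash
python3 -c "
from h import *
st()
plan([.507,.248,.073],Rdes(-2.6))
im,W=wcloud();cv2.imwrite('pics/w6.png',im)"
```

```text
t 14.3 p [0.5053 0.2496 0.147 ] x [ 0.999 -0.045  0.004] y [ 0.004  0.001 -1.   ] yaw -2.6 F [ 0.24 -0.25 -2.53] M [-0.053 -0.075  0.011] op 0.531 q [ 0.28  0.16  1.94 -0.    1.04 -1.25]
dist [ 0.0017 -0.0016 -0.074 ] ang [-0.06  0.01  0.23] rows 2
([0.002, 0.123, -0.003], [-0.001, 0.0, 0.004])
([0.003, 0.123, -0.003], [-0.001, 0.0, 0.004])
```

View pics/w6.png

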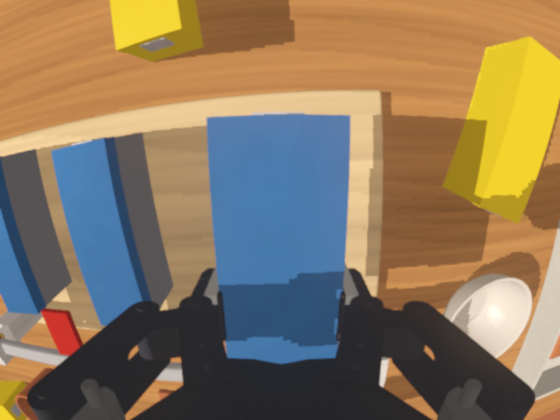

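The lid sits in the same pixels as before tipping, so the case has not slipped in the grip. I lower it.

Request:
arm_command(steps=[{"hand":0.3,"travel":[0.003,0.12,-0.003],"rotation":[0,0,0.004]},{"hand":0.3,"travel":[0.003,0.12,-0.003],"rotation":[0,0,0]},{"hand":0.3,"travel":[0,0.01,0],"rotation":[0,0,0]}])

```text
time: 14.72
eef_pos: [0.5153, 0.2502, 0.0815]
tcp_rot: [-0.704, 0.008, -0.023, 0.709]
contact_force: [0.9, 0.3, -3.7]
opening: 0.528
```

Request:
arm_command(steps=[{"hand":0.3,"travel":[0,0.02,0],"rotation":[0,0,0]},{"hand":0.3,"travel":[0,0,0],"rotation":[0,0,0]}])

```text
time: 14.98
eef_pos: [0.5183, 0.2513, 0.0798]
tcp_rot: [-0.704, 0.005, -0.026, 0.71]
contact_force: [-0.1, -0.6, -2.8]
opening: 0.526
```

```bash
python3 -c "
from h import *
st()
plan([.508,.2485,.068],Rdes(-2.6))"
```

```text
t 14.97 p [0.5183 0.2513 0.0798] x [ 0.999 -0.044  0.028] y [ 0.029  0.008 -1.   ] yaw -2.5 F [-0.06 -0.55 -2.83] M [-0.006 -0.013 -0.03 ] op 0.526 q [ 0.28  0.27  1.95  0.    0.89 -1.25]
dist [-0.0103 -0.0028 -0.0118] ang [-0.55  0.07  1.63] rows 1
([-0.035, 0.038, -0.011], [-0.018, 0.002, 0.054])
```

Request:
arm_command(steps=[{"hand":0.3,"travel":[-0.04,0.01,-0.011],"rotation":[-0.018,0,0.06]},{"hand":0.3,"travel":[0,0,0],"rotation":[0,0,0]}])

```text
time: 15.22
eef_pos: [0.5067, 0.2488, 0.0787]
tcp_rot: [-0.707, 0.016, -0.015, 0.707]
contact_force: [-0.7, 0.1, -3.3]
opening: 0.523
```

```bash
python3 -c "
from h import *
st()
plan([.508,.2485,.066],Rdes(-2.6))"
```

```text
t 15.22 p [0.5067 0.2488 0.0787] x [ 0.999 -0.044 -0.001] y [-0.001  0.001 -1.   ] yaw -2.5 F [-0.69  0.12 -3.29] M [ 0.019 -0.107  0.048] op 0.523 q [ 0.28  0.26  1.97  0.    0.92 -1.25]
dist [ 0.0013 -0.0003 -0.0127] ang [-0.05  0.08 -0.08] rows 1
([0.004, 0.042, -0.001], [-0.002, 0.003, -0.003])
```

Request:
arm_command(steps=[{"hand":0.3,"travel":[0,0.035,0],"rotation":[0,0,0]},{"hand":0.3,"travel":[0,0.01,0],"rotation":[0,0,0]},{"hand":0.3,"travel":[0,0,0],"rotation":[0,0,0]}])

```text
time: 15.6
eef_pos: [0.5068, 0.2489, 0.0645]
tcp_rot: [-0.707, 0.016, -0.015, 0.707]
contact_force: [-0.8, -0.1, -3.0]
opening: 0.525
```

```bash
python3 -c "
from h import *
st()
plan([.508,.2485,.066],Rdes(-2.6))"
```

```text
t 15.6 p [0.5068 0.2489 0.0645] x [ 0.999 -0.044 -0.001] y [-0.001  0.001 -1.   ] yaw -2.5 F [-0.85 -0.05 -3.02] M [-0.003 -0.038  0.011] op 0.525 q [ 0.28  0.28  1.97  0.    0.89 -1.25]
dist [ 0.0012 -0.0004  0.0015] ang [-0.06  0.08 -0.05] rows 1
([0.004, -0.005, -0.001], [-0.002, 0.003, -0.002])
```

Request:
arm_command(steps=[{"hand":0.3,"travel":[0,0.015,0],"rotation":[0,0,0]},{"hand":0.3,"travel":[0,0,0],"rotation":[0,0,0]}])

```text
time: 15.85
eef_pos: [0.5077, 0.2493, 0.0658]
tcp_rot: [0.707, -0.016, 0.014, -0.707]
contact_force: [0.2, 0.3, -2.7]
opening: 0.528
```

Request:
arm_command(steps=[{"hand":0.3,"travel":[0,0.012,0],"rotation":[0,0,0]},{"hand":0.3,"travel":[0,0,0],"rotation":[0,0,0]}])

```text
time: 16.1
eef_pos: [0.5088, 0.2498, 0.0645]
tcp_rot: [0.707, -0.016, 0.015, -0.707]
contact_force: [-0.3, -0.3, -3.6]
opening: 0.53
```

```bash
python3 -c "
from h import *
st()
im,W=wcloud();cv2.imwrite('pics/w7.png',im);st()
im,d=ctrl.read_camera('scene');cv2.imwrite('pics/s7.png',cv2.resize(im[170:320,250:410],None,fx=4,fy=4,interpolation=cv2.INTER_CUBIC))
st()
plan([.508,.249,.060],Rdes(-2.6))"
```

```text
t 16.1 p [0.5088 0.2498 0.0645] x [ 0.999 -0.043 -0.002] y [-0.002 -0.    -1.   ] yaw -2.5 F [-0.29 -0.35 -3.59] M [ 0.    -0.011 -0.014] op 0.53 q [ 0.28  0.29  1.96  0.    0.89 -1.25]
t 16.15 p [0.5088 0.2498 0.0644] x [ 0.999 -0.043 -0.002] y [-0.002  0.    -1.   ] yaw -2.5 F [-0.86  0.53  2.3 ] M [-0.068 -0.02  -0.046] op 0.528 q [ 0.28  0.29  1.96  0.    0.89 -1.25]
t 16.2 p [0.5088 0.2498 0.0644] x [ 0.999 -0.043 -0.002] y [-0.002  0.    -1.   ] yaw -2.5 F [-0.37  0.33  0.45] M [-0.055 -0.1   -0.006] op 0.527 q [ 0.28  0.29  1.96  0.    0.89 -1.25]
dist [-0.0008 -0.0008 -0.0044] ang [ 0.    0.13 -0.11] rows 1
([-0.003, 0.015, -0.003], [0.0, 0.004, -0.004])
```

View pics/s7.png

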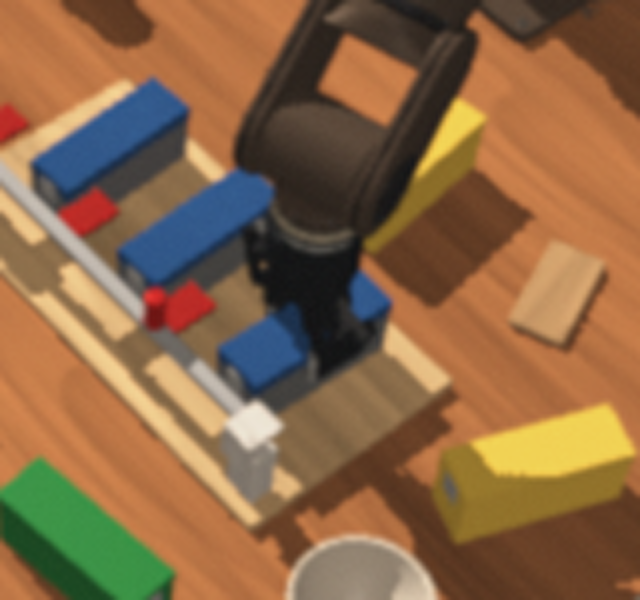

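The case now stands on the board: the wrist force rose from about -3 N to about 0. I release it.

Request:
arm_command(steps=[{"hand":0.7,"travel":[0,0,0],"rotation":[0,0,0]},{"hand":1,"travel":[0,0,0],"rotation":[0,0,0]},{"hand":1,"travel":[0,0,0],"rotation":[0,0,0]},{"hand":1,"travel":[0,-0.1,0],"rotation":[0,0,0]},{"hand":1,"travel":[0,-0.18,0],"rotation":[0,0,0]},{"hand":1,"travel":[0,-0.18,0],"rotation":[0,0,0]},{"hand":1,"travel":[0,0,0],"rotation":[0,0,0]}])

```text
time: 17.08
eef_pos: [0.509, 0.2495, 0.2047]
tcp_rot: [0.707, -0.017, 0.014, -0.707]
contact_force: [-0.1, 0.3, 0.0]
opening: 1.002
```

```bash
cat >> h.py <<'E'
def lids(f):
    im,W=wcloud(); cv2.imwrite(f,im); I=im.astype(int); b,r=I[...,0],I[...,2]
    bl=(b>r+30)&(W[...,2]>.066)&(W[...,2]<.087)&(W[...,0]<.62)
    k,lab,s,ce=cv2.connectedComponentsWithStats(bl.astype(np.uint8))
    for i in range(1,k):
        if s[i,4]>400: Q=W[lab==i]; print("lid",s[i,4],np.round(ce[i]),cv2.minAreaRect((Q[:,:2]*1000).astype(np.float32)),"z",np.round(np.median(Q[:,2]),3))
E
python3 -c "
from h import *
st()
lids('pics/w8.png')
plan([.506,.1205,.16],Rdes(3.4))"
```

```text
t 17.07 p [0.509  0.2495 0.2047] x [ 0.999 -0.044 -0.005] y [-0.005 -0.    -1.   ] yaw -2.5 F [-0.13  0.32  0.01] M [ 0.005  0.01  -0.003] op 1.002 q [ 0.28  0.1   1.89  0.    1.16 -1.25]
lid 9773 [281. 199.] ((504.53363037109375, 249.76768493652344), (46.60952377319336, 140.7120819091797), 88.28336334228516) z 0.076
lid 7673 [132. 206.] ((505.2725524902344, 120.57005310058594), (140.53338623046875, 48.53449630737305), 2.885111093521118) z 0.075
lid 4813 [ 37. 215.] ((504.8343200683594, 0.9186477661132812), (140.63258361816406, 50.09759521484375), 4.412582874298096) z 0.075
dist [-0.0013 -0.1285 -0.0416] ang [ 0.12 -5.9  -0.57] rows 3
([0.005, 0.047, -0.143], [0.001, -0.066, -0.006])
([0.0, 0.046, -0.143], [0.001, -0.066, -0.006])
([-0.005, 0.046, -0.143], [0.001, -0.066, -0.006])
```

View pics/w8.png

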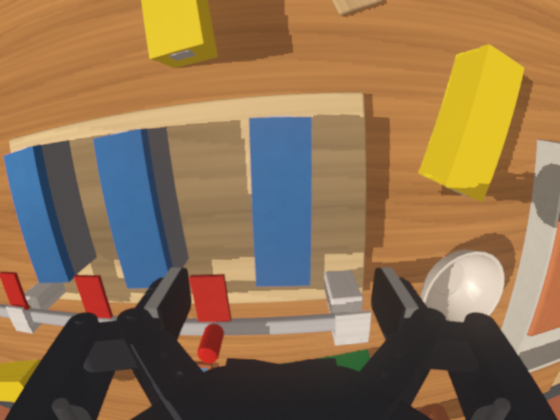

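The left case stands upright on the board, with its lid at (281,199), 76 mm high, within 2 mm of where it was. Next comes the middle case, lid at (132,206).

Request:
arm_command(steps=[{"hand":1,"travel":[0,0.02,-0.143],"rotation":[0,-0.066,0]},{"hand":1,"travel":[-0.003,0.04,-0.143],"rotation":[0,-0.066,0]},{"hand":1,"travel":[-0.008,0.046,-0.143],"rotation":[0,-0.055,0]},{"hand":1,"travel":[0,0.06,0],"rotation":[0,0,0]},{"hand":1,"travel":[0,0,0],"rotation":[0,0,0]}])

```text
time: 17.75
eef_pos: [0.497, 0.1163, 0.1423]
tcp_rot: [0.708, 0.012, -0.029, -0.706]
contact_force: [-0.8, -0.1, 0.8]
opening: 0.999
```

```bash
python3 -c "
from h import *
st()
plan([.504,.1205,.06],Rdes(3))"
```

```text
t 17.75 p [0.497  0.1163 0.1423] x [ 0.998  0.059 -0.024] y [-0.024 -0.003 -1.   ] yaw 3.4 F [-0.78 -0.14  0.81] M [ 0.017 -0.022 -0.009] op 0.999 q [ 0.03  0.06  2.06 -0.    1.05 -1.6 ]
dist [ 0.007   0.0042 -0.0823] ang [ 0.09  0.36 -1.37] rows 2
([0.015, 0.137, 0.007], [0.001, 0.006, -0.023])
([0.014, 0.137, 0.007], [0.001, 0.006, -0.023])
```

Request:
arm_command(steps=[{"hand":1,"travel":[0.015,0.1,0.012],"rotation":[0,0.006,-0.04]},{"hand":1,"travel":[0,0,0],"rotation":[0,0,0]}])

```text
time: 18.0
eef_pos: [0.5001, 0.1205, 0.1109]
tcp_rot: [0.707, 0.018, -0.021, -0.706]
contact_force: [-0.0, -0.5, 0.2]
opening: 0.999
```

```bash
python3 -c "
from h import *
st()
plan([.504,.1205,.06],Rdes(3))"
```

```text
t 18.0 p [0.5001 0.1205 0.1109] x [ 0.998  0.056 -0.005] y [-0.005 -0.002 -1.   ] yaw 3.2 F [-0.02 -0.51  0.22] M [-0.017  0.005 -0.021] op 0.999 q [ 0.04  0.11  2.07 -0.    0.96 -1.59]
dist [ 0.0039  0.     -0.0509] ang [ 0.09  0.21 -0.27] rows 1
([0.014, 0.17, -0.0], [0.003, 0.007, -0.009])
```

Request:
arm_command(steps=[{"hand":1,"travel":[0.005,0.09,0],"rotation":[0,0.005,-0.005]},{"hand":1,"travel":[0.0,0.08,0],"rotation":[0,0,0]},{"hand":1,"travel":[0,0,0],"rotation":[0,0,0]},{"hand":0.3,"travel":[0,0,0],"rotation":[0,0,0]},{"hand":0.3,"travel":[0,0,0],"rotation":[0,0,0]},{"hand":0.3,"travel":[0,0,0],"rotation":[0,0,0]},{"hand":0.3,"travel":[0,0,0],"rotation":[0,0,0]}])

```text
time: 18.88
eef_pos: [0.5068, 0.1222, 0.0672]
tcp_rot: [0.707, 0.023, -0.017, -0.706]
contact_force: [0.3, -0.3, -3.4]
opening: 0.524
```

```bash
python3 -c "
from h import *
st()"
```

```text
t 18.88 p [0.5068 0.1222 0.0672] x [0.998 0.057 0.009] y [ 0.009 -0.001 -1.   ] yaw 3.3 F [ 0.29 -0.27 -3.39] M [0.009 0.005 0.046] op 0.524 q [ 0.04  0.19  2.08 -0.    0.86 -1.58]
```

Request:
arm_command(steps=[{"hand":0.3,"travel":[0,-0.05,0],"rotation":[0,0,0]},{"hand":0.3,"travel":[0,-0.12,0],"rotation":[0,0,0]},{"hand":0.3,"travel":[0,-0.18,0],"rotation":[0,0,0]},{"hand":0.3,"travel":[0,-0.18,0],"rotation":[0,0,0]},{"hand":0.3,"travel":[0,-0.18,0],"rotation":[0,0,0]},{"hand":0.3,"travel":[0,-0.18,0],"rotation":[0,0,0]},{"hand":0.3,"travel":[0,-0.08,0],"rotation":[0,0,0]},{"hand":0.3,"travel":[0,0,0],"rotation":[0,0,0]}])

```text
time: 19.88
eef_pos: [0.5006, 0.1226, 0.3699]
tcp_rot: [0.707, 0.022, -0.018, -0.706]
contact_force: [-0.3, 0.4, -4.0]
opening: 0.526
```

```bash
python3 -c "
from h import *
st()
im,W=wcloud();cv2.imwrite('pics/w9.png',im)"
```

```text
t 19.88 p [0.5006 0.1226 0.3699] x [0.998 0.057 0.006] y [ 0.006 -0.001 -1.   ] yaw 3.3 F [-0.33  0.44 -4.04] M [-0.019 -0.023 -0.014] op 0.526 q [ 0.04 -0.14  1.82 -0.    1.45 -1.58]
```

View pics/w9.png

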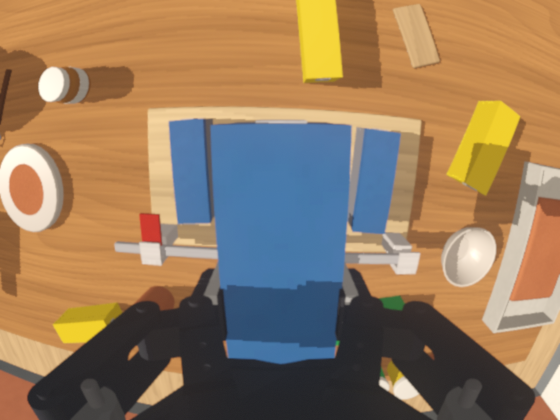

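The middle case is in the jaws, lid at (282,240), with its neighbours untouched. I use the same shaking protocol.

Request:
arm_command(steps=[{"hand":0.3,"travel":[0,0,0],"rotation":[0,0,0.35]},{"hand":0.3,"travel":[0,0,0],"rotation":[0,0,0.35]},{"hand":0.3,"travel":[0,0,0],"rotation":[0,0,0.35]},{"hand":0.3,"travel":[0,0,0],"rotation":[0,0,0.35]},{"hand":0.3,"travel":[0,0,0],"rotation":[0,0,0.15]},{"hand":0.3,"travel":[0,0,0],"rotation":[0,0,0]},{"hand":0.3,"travel":[0,0,0],"rotation":[0,0,0]}])

```text
time: 20.8
eef_pos: [0.4968, 0.1225, 0.3538]
tcp_rot: [0.654, -0.27, -0.306, -0.637]
contact_force: [-0.5, 0.3, -2.4]
opening: 0.525
```

```bash
python3 -c "
from h import *
meas(6)"
```

```text
tool M [ 0.0015  0.0023 -0.7443] F [ 0.03   0.558 -3.119] world M [ 0.0418 -0.7431 -0.002 ] sd [0.002 0.015 0.009]
t 21.1 p [0.4969 0.1225 0.3557] x [ 0.668  0.037 -0.743] y [-0.742 -0.043 -0.669] yaw 3.2 F [ 0.93  0.01 -3.67] M [ 0.052 -0.783  0.01 ] op 0.522 q [ 0.05  0.27  1.55 -0.01  2.16 -1.58]
```

Request:
arm_command(steps=[{"hand":0.3,"travel":[0,0,0],"rotation":[0,0,-0.35]},{"hand":0.3,"travel":[0,0,0],"rotation":[0,0,-0.35]},{"hand":0.3,"travel":[0,0,0],"rotation":[0,0,-0.35]},{"hand":0.3,"travel":[0,0,0],"rotation":[0,0,-0.2]},{"hand":0.3,"travel":[0,0,0],"rotation":[0,0,0]},{"hand":0.3,"travel":[0,0,0],"rotation":[0,0,0]}])

```text
time: 21.85
eef_pos: [0.4955, 0.1224, 0.3583]
tcp_rot: [0.706, -0.039, -0.079, -0.702]
contact_force: [-0.8, -0.4, -4.2]
opening: 0.529
```

```bash
python3 -c "
from h import *
meas(8)"
```

```text
tool M [ 0.0147 -0.0061 -0.1753] F [-0.263  0.123 -3.466] world M [ 0.0254 -0.1741  0.0037] sd [0.01  0.01  0.012]
t 22.25 p [0.4959 0.1224 0.3577] x [ 0.984  0.056 -0.167] y [-0.166 -0.01  -0.986] yaw 3.3 F [ 1.35 -0.69 -3.02] M [ 0.006 -0.225 -0.016] op 0.525 q [ 0.04 -0.06  1.77 -0.    1.59 -1.58]
```

Request:
arm_command(steps=[{"hand":0.3,"travel":[0,0,0],"rotation":[0,0,-0.35]},{"hand":0.3,"travel":[0,0,0],"rotation":[0,0,-0.35]},{"hand":0.3,"travel":[0,0,0],"rotation":[0,0,-0.35]},{"hand":0.3,"travel":[0,0,0],"rotation":[0,0,-0.35]},{"hand":0.3,"travel":[0,0,0],"rotation":[0,0,-0.35]},{"hand":0.3,"travel":[0,0,0],"rotation":[0,0,0]},{"hand":0.3,"travel":[0,0,0],"rotation":[0,0,0]}])

```text
time: 23.12
eef_pos: [0.4943, 0.1221, 0.3536]
tcp_rot: [-0.65, -0.279, -0.242, 0.664]
contact_force: [0.0, 0.1, -2.8]
opening: 0.525
```

```bash
python3 -c "
from h import *
meas(6)"
```

```text
tool M [ 0.0077 -0.0138  0.6774] F [ 0.282 -0.353 -3.378] world M [-0.0421  0.6762  0.0148] sd [0.009 0.015 0.009]
t 23.43 p [0.4946 0.1221 0.3532] x [0.726 0.042 0.686] y [ 0.685  0.038 -0.727] yaw 3.3 F [ 0.02 -0.03 -4.19] M [-0.079  0.683 -0.009] op 0.524 q [ 0.04 -0.51  2.24  0.02  0.66 -1.6 ]
```

Request:
arm_command(steps=[{"hand":0.3,"travel":[0,0,0],"rotation":[0,0,0.35]},{"hand":0.3,"travel":[0,0,0],"rotation":[0,0,0.35]},{"hand":0.3,"travel":[0,0,0],"rotation":[0,0,0.35]},{"hand":0.3,"travel":[0,0,0],"rotation":[0,0,0.05]},{"hand":0.3,"travel":[0,0,0],"rotation":[0,0,0]},{"hand":0.3,"travel":[0,0,0],"rotation":[0,0,0]}])

```text
time: 24.18
eef_pos: [0.4958, 0.1223, 0.3525]
tcp_rot: [-0.703, -0.081, -0.041, 0.706]
contact_force: [-0.4, -0.4, -3.2]
opening: 0.526
```

```bash
python3 -c "
from h import *
meas(8)
plan([.503,.1222,.12],Rdes(3.2))"
```

```text
tool M [-0.01   -0.0068  0.1702] F [ 0.017  0.15  -3.282] world M [-0.0206  0.1693  0.0049] sd [0.008 0.01  0.009]
t 24.57 p [0.496  0.1222 0.3529] x [0.984 0.056 0.172] y [ 0.172  0.009 -0.985] yaw 3.3 F [ 0.14  0.89 -3.32] M [-0.01   0.155 -0.022] op 0.519 q [ 0.04 -0.23  1.94  0.    1.26 -1.59]
dist [ 0.007  -0.     -0.2329] ang [0.05 0.05 9.9 ] rows 5
([-0.022, 0.154, -0.0], [0.0, 0.0, 0.066])
([-0.017, 0.154, -0.0], [0.0, 0.0, 0.066])
([-0.011, 0.155, -0.0], [0.0, 0.0, 0.066])
([-0.006, 0.155, -0.0], [0.0, 0.0, 0.066])
([-0.001, 0.155, -0.0], [0.0, 0.0, 0.066])
```

The middle case is linear in sin θ (A = 1.02 at 10°, 0.99 at 45°), so it is packed. The left was 0.67 at 10° against 0.91 at 45°, which fits a ball. I stand the middle one back.

Request:
arm_command(steps=[{"hand":0.3,"travel":[-0.022,0.12,0],"rotation":[0,0,0.09]},{"hand":0.3,"travel":[-0.017,0.15,0],"rotation":[0,0,0.09]},{"hand":0.3,"travel":[-0.011,0.15,0],"rotation":[0,0,0.09]},{"hand":0.3,"travel":[0,0.15,0],"rotation":[0,0,0.06]},{"hand":0.3,"travel":[0,0.15,0],"rotation":[0,0,0]},{"hand":0.3,"travel":[0,0.08,0],"rotation":[0,0,0]},{"hand":0.3,"travel":[0,0,0],"rotation":[0,0,0]}])

```text
time: 25.45
eef_pos: [0.5021, 0.1223, 0.1093]
tcp_rot: [0.707, 0.023, -0.017, -0.707]
contact_force: [0.2, -0.5, -2.8]
opening: 0.529
```

```bash
python3 -c "
from h import *
st()
plan([.506,.1222,.075],Rdes(3.2))"
```

```text
t 25.45 p [0.5021 0.1223 0.1093] x [0.998 0.057 0.008] y [ 0.008 -0.001 -1.   ] yaw 3.2 F [ 0.22 -0.46 -2.75] M [ 0.001 -0.003  0.015] op 0.529 q [ 0.04  0.11  2.07 -0.    0.95 -1.58]
dist [ 0.0039 -0.0001 -0.0343] ang [0.06 0.04 0.46] rows 1
([0.012, 0.114, -0.001], [0.002, 0.001, 0.015])
```

Request:
arm_command(steps=[{"hand":0.3,"travel":[0.004,0.06,0],"rotation":[0,0,0.015]},{"hand":0.3,"travel":[0,0.05,0],"rotation":[0,0,0]},{"hand":0.3,"travel":[0,0,0],"rotation":[0,0,0]}])

```text
time: 25.82
eef_pos: [0.5071, 0.1226, 0.0796]
tcp_rot: [0.707, 0.023, -0.017, -0.706]
contact_force: [-0.8, 0.1, -3.0]
opening: 0.527
```

```bash
python3 -c "
from h import *
st()
plan([.506,.1222,.066],Rdes(3.2))"
```

```text
t 25.82 p [0.5071 0.1226 0.0796] x [0.998 0.057 0.008] y [ 0.008 -0.001 -1.   ] yaw 3.3 F [-0.85  0.07 -2.98] M [-0.003  0.008  0.02 ] op 0.527 q [ 0.04  0.17  2.07 -0.    0.89 -1.58]
dist [-0.0011 -0.0004 -0.0136] ang [0.07 0.05 0.48] rows 1
([-0.004, 0.045, -0.001], [0.002, 0.002, 0.016])
```

Request:
arm_command(steps=[{"hand":0.3,"travel":[-0.004,0.035,0],"rotation":[0,0,0.016]},{"hand":0.3,"travel":[0,0.02,0],"rotation":[0,0,0]},{"hand":0.3,"travel":[0,0.012,0],"rotation":[0,0,0]},{"hand":0.3,"travel":[0,0.005,0],"rotation":[0,0,0]}])

```text
time: 26.32
eef_pos: [0.5095, 0.1229, 0.0673]
tcp_rot: [0.707, 0.021, -0.02, -0.706]
contact_force: [-0.0, 0.2, -1.8]
opening: 0.524
```

```bash
python3 -c "
from h import *
meas(3)"
```

```text
tool M [ 0.056  -0.0142  0.0944] F [-2.341 -0.261  3.5  ] world M [0.0504 0.0975 0.0141] sd [0.03  0.045 0.015]
t 26.48 p [0.5094 0.1229 0.0669] x [0.998 0.058 0.002] y [ 0.002 -0.001 -1.   ] yaw 3.3 F [-4.29 -0.44  6.83] M [0.102 0.187 0.021] op 0.523 q [ 0.04  0.2   2.07 -0.    0.87 -1.58]
```

Contact is made (the force turned positive), so I release and retreat.

Request:
arm_command(steps=[{"hand":0.7,"travel":[0,0,0],"rotation":[0,0,0]},{"hand":1,"travel":[0,0,0],"rotation":[0,0,0]},{"hand":1,"travel":[0,0,0],"rotation":[0,0,0]},{"hand":1,"travel":[0,-0.1,0],"rotation":[0,0,0]},{"hand":1,"travel":[0,-0.18,0],"rotation":[0,0,0]},{"hand":1,"travel":[0,-0.18,0],"rotation":[0,0,0]},{"hand":1,"travel":[0,0,0],"rotation":[0,0,0]}])

```text
time: 27.35
eef_pos: [0.5092, 0.1229, 0.2074]
tcp_rot: [0.707, 0.021, -0.02, -0.706]
contact_force: [0.1, 0.8, -0.4]
opening: 1.0
```

```bash
python3 -c "
from h import *
st()
lids('pics/w10.png')
plan([.502,.001,.16],Rdes(4.4))"
```

```text
t 27.35 p [0.5092 0.1229 0.2074] x [0.998 0.057 0.001] y [ 0.001 -0.002 -1.   ] yaw 3.3 F [ 0.11  0.77 -0.4 ] M [-0.027 -0.052  0.017] op 1.0 q [ 0.04 -0.    1.99 -0.    1.15 -1.58]
lid 8110 [140. 192.] ((504.78594970703125, 0.8778495788574219), (140.86378479003906, 47.919002532958984), 4.074970245361328) z 0.075
lid 9564 [281. 201.] ((507.9239501953125, 122.4969482421875), (140.8921356201172, 46.64043426513672), 3.2597737312316895) z 0.076
lid 7589 [427. 205.] ((504.72406005859375, 249.5961456298828), (48.87360382080078, 140.8849334716797), 88.52284240722656) z 0.075
dist [-0.0055 -0.1218 -0.0445] ang [ 0.09 -1.11 -0.28] rows 3
([-0.014, 0.05, -0.135], [0.001, -0.012, -0.003])
([-0.015, 0.05, -0.135], [0.001, -0.012, -0.003])
([-0.016, 0.049, -0.135], [0.001, -0.012, -0.003])
```

View pics/w10.png

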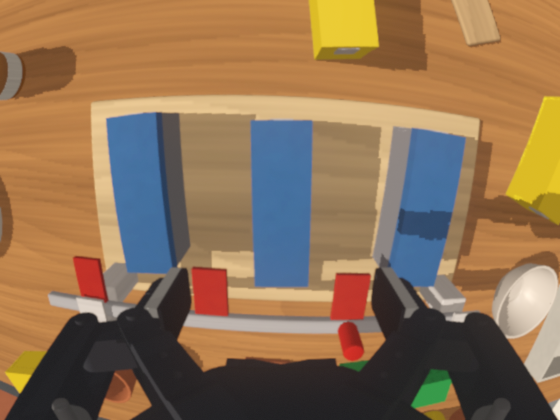

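The middle case is upright at (281,201), 76 mm high, and the left at (427,205). Next is the right case at (140,192).

Request:
arm_command(steps=[{"hand":1,"travel":[-0.014,0.03,-0.135],"rotation":[0,-0.012,0]},{"hand":1,"travel":[-0.015,0.05,-0.135],"rotation":[0,-0.012,0]},{"hand":1,"travel":[-0.012,0.05,-0.135],"rotation":[0,-0.012,0]},{"hand":1,"travel":[0,0.1,0],"rotation":[0,0,0]},{"hand":1,"travel":[0,0,0],"rotation":[0,0,0]}])

```text
time: 28.02
eef_pos: [0.4971, -0.0018, 0.1253]
tcp_rot: [-0.706, -0.021, 0.034, 0.707]
contact_force: [0.7, 1.4, 0.3]
opening: 0.997
```

```bash
python3 -c "
from h import *
st()
plan([.504,.001,.1],Rdes(4.2))"
```

```text
t 28.02 p [ 0.4971 -0.0018  0.1253] x [ 0.997  0.078 -0.018] y [-0.019  0.001 -1.   ] yaw 4.5 F [0.69 1.44 0.26] M [ 0.015  0.018 -0.057] op 0.997 q [-0.21  0.06  2.1  -0.    1.   -1.85]
dist [ 0.0069  0.0028 -0.0253] ang [-0.13  0.28 -1.06] rows 1
([0.025, 0.084, 0.007], [-0.004, 0.009, -0.035])
```

Request:
arm_command(steps=[{"hand":1,"travel":[0.02,0.06,0.01],"rotation":[0,0.008,-0.035]},{"hand":1,"travel":[0,0.0,0],"rotation":[0,0,0]}])

```text
time: 28.28
eef_pos: [0.5023, 0.0022, 0.1065]
tcp_rot: [-0.706, -0.026, 0.027, 0.708]
contact_force: [0.1, 0.1, -0.4]
opening: 1.002
```

```bash
python3 -c "
from h import *
st()
plan([.504,.001,.06],Rdes(4.2))"
```

```text
t 28.27 p [0.5023 0.0022 0.1065] x [ 0.997  0.075 -0.002] y [-0.002  0.003 -1.   ] yaw 4.3 F [ 0.1   0.12 -0.44] M [-0.029  0.039 -0.032] op 1.002 q [-0.2   0.09  2.1   0.    0.95 -1.85]
dist [ 0.0017 -0.0012 -0.0465] ang [-0.16  0.08 -0.1 ] rows 1
([0.006, 0.155, -0.005], [-0.005, 0.003, -0.003])
```

Request:
arm_command(steps=[{"hand":1,"travel":[0,0.08,-0.004],"rotation":[0,0,0]},{"hand":1,"travel":[0,0.07,0],"rotation":[0,0,0]},{"hand":1,"travel":[0,0,0],"rotation":[0,0,0]},{"hand":0.3,"travel":[0,0,0],"rotation":[0,0,0]},{"hand":0.3,"travel":[0,0,0],"rotation":[0,0,0]},{"hand":0.3,"travel":[0,0,0],"rotation":[0,0,0]},{"hand":0.3,"travel":[0,0,0],"rotation":[0,0,0]}])

```text
time: 29.15
eef_pos: [0.5069, 0.0016, 0.068]
tcp_rot: [0.707, 0.031, -0.025, -0.706]
contact_force: [-0.3, 0.7, -3.6]
opening: 0.529
```

```bash
python3 -c "
from h import *
st()"
```

```text
t 29.15 p [0.5069 0.0016 0.068 ] x [0.997 0.078 0.008] y [ 0.008  0.    -1.   ] yaw 4.5 F [-0.32  0.66 -3.58] M [ 0.024 -0.039 -0.008] op 0.529 q [-0.2   0.16  2.11  0.    0.86 -1.85]
```

Request:
arm_command(steps=[{"hand":0.3,"travel":[0,-0.05,0],"rotation":[0,0,0]},{"hand":0.3,"travel":[0,-0.12,0],"rotation":[0,0,0]},{"hand":0.3,"travel":[0,-0.18,0],"rotation":[0,0,0]},{"hand":0.3,"travel":[0,-0.18,0],"rotation":[0,0,0]},{"hand":0.3,"travel":[0,-0.18,0],"rotation":[0,0,0]},{"hand":0.3,"travel":[0,-0.18,0],"rotation":[0,0,0]},{"hand":0.3,"travel":[0,-0.08,0],"rotation":[0,0,0]},{"hand":0.3,"travel":[0,0,0],"rotation":[0,0,0]}])

```text
time: 30.15
eef_pos: [0.5009, 0.0023, 0.37]
tcp_rot: [-0.706, -0.029, 0.027, 0.707]
contact_force: [-0.7, -0.5, -3.4]
opening: 0.525
```

```bash
python3 -c "
from h import *
st()
im,W=wcloud();cv2.imwrite('pics/w11.png',im)"
```

```text
t 30.15 p [0.5009 0.0023 0.37  ] x [0.997 0.078 0.003] y [ 0.003  0.001 -1.   ] yaw 4.5 F [-0.74 -0.48 -3.4 ] M [ 0.026 -0.025  0.038] op 0.525 q [-0.2  -0.17  1.85  0.    1.46 -1.85]
```

View pics/w11.png

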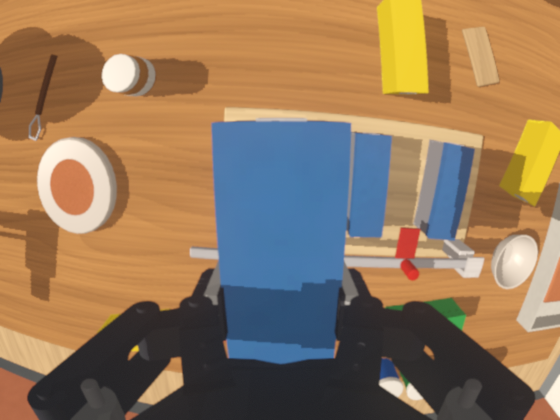

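The right case is held level, lid at (282,240), clear of the rack. I use the same shake.

Request:
arm_command(steps=[{"hand":0.3,"travel":[0,0,0],"rotation":[0,0,0.35]},{"hand":0.3,"travel":[0,0,0],"rotation":[0,0,0.35]},{"hand":0.3,"travel":[0,0,0],"rotation":[0,0,0.35]},{"hand":0.3,"travel":[0,0,0],"rotation":[0,0,0.35]},{"hand":0.3,"travel":[0,0,0],"rotation":[0,0,0.15]},{"hand":0.3,"travel":[0,0,0],"rotation":[0,0,0]},{"hand":0.3,"travel":[0,0,0],"rotation":[0,0,0]}])

```text
time: 31.08
eef_pos: [0.4972, 0.003, 0.3538]
tcp_rot: [0.654, -0.262, -0.315, -0.636]
contact_force: [-0.6, 0.2, -3.6]
opening: 0.526
```

```bash
python3 -c "
from h import *
meas(6)"
```

```text
tool M [-0.0094  0.0186 -0.8135] F [ 0.039 -0.287 -3.79 ] world M [ 0.044  -0.8125 -0.0106] sd [0.011 0.009 0.011]
t 31.38 p [0.4973 0.003  0.3557] x [ 0.666  0.057 -0.744] y [-0.742 -0.055 -0.668] yaw 4.9 F [ 0.61 -0.12 -3.85] M [ 0.034 -0.855 -0.007] op 0.525 q [-0.13  0.25  1.58 -0.18  2.14 -1.81]
```

Request:
arm_command(steps=[{"hand":0.3,"travel":[0,0,0],"rotation":[0,0,-0.35]},{"hand":0.3,"travel":[0,0,0],"rotation":[0,0,-0.35]},{"hand":0.3,"travel":[0,0,0],"rotation":[0,0,-0.35]},{"hand":0.3,"travel":[0,0,0],"rotation":[0,0,-0.2]},{"hand":0.3,"travel":[0,0,0],"rotation":[0,0,0]},{"hand":0.3,"travel":[0,0,0],"rotation":[0,0,0]}])

```text
time: 32.12
eef_pos: [0.4958, 0.0029, 0.3582]
tcp_rot: [0.705, -0.032, -0.088, -0.703]
contact_force: [-0.2, -0.1, -3.6]
opening: 0.526
```

```bash
python3 -c "
from h import *
meas(8)"
```

```text
tool M [ 0.0058  0.0225 -0.1861] F [ 0.096 -0.125 -3.439] world M [ 0.0164 -0.1853 -0.024 ] sd [0.011 0.011 0.009]
t 32.52 p [0.4962 0.0029 0.3576] x [ 0.983  0.078 -0.168] y [-0.168 -0.008 -0.986] yaw 4.5 F [-0.21  0.11 -3.46] M [-0.041 -0.195 -0.037] op 0.524 q [-0.18 -0.09  1.8  -0.04  1.59 -1.83]
```

Request:
arm_command(steps=[{"hand":0.3,"travel":[0,0,0],"rotation":[0,0,-0.35]},{"hand":0.3,"travel":[0,0,0],"rotation":[0,0,-0.35]},{"hand":0.3,"travel":[0,0,0],"rotation":[0,0,-0.35]},{"hand":0.3,"travel":[0,0,0],"rotation":[0,0,-0.35]},{"hand":0.3,"travel":[0,0,0],"rotation":[0,0,-0.35]},{"hand":0.3,"travel":[0,0,0],"rotation":[0,0,0]},{"hand":0.3,"travel":[0,0,0],"rotation":[0,0,0]}])

```text
time: 33.4
eef_pos: [0.4946, 0.0035, 0.3537]
tcp_rot: [-0.644, -0.286, -0.234, 0.67]
contact_force: [0.5, -0.6, -2.0]
opening: 0.522
```

```bash
python3 -c "
from h import *
meas(6)"
```

```text
tool M [-0.005   0.0021  0.7322] F [-0.152 -0.073 -3.4  ] world M [-6.200e-02  7.296e-01 -3.000e-04] sd [0.008 0.006 0.016]
t 33.7 p [0.4949 0.0037 0.3533] x [0.726 0.055 0.686] y [ 0.683  0.061 -0.728] yaw 4.3 F [ 1.08  0.09 -3.11] M [-0.023  0.754  0.07 ] op 0.523 q [-0.33 -0.57  2.27  0.41  0.77 -2.18]
```

Request:
arm_command(steps=[{"hand":0.3,"travel":[0,0,0],"rotation":[0,0,0.35]},{"hand":0.3,"travel":[0,0,0],"rotation":[0,0,0.35]},{"hand":0.3,"travel":[0,0,0],"rotation":[0,0,0.35]},{"hand":0.3,"travel":[0,0,0],"rotation":[0,0,0.05]},{"hand":0.3,"travel":[0,0,0],"rotation":[0,0,0]},{"hand":0.3,"travel":[0,0,0],"rotation":[0,0,0]}])

```text
time: 34.45
eef_pos: [0.4961, 0.004, 0.3526]
tcp_rot: [-0.699, -0.088, -0.032, 0.709]
contact_force: [-0.4, 0.0, -3.8]
opening: 0.528
```

```bash
python3 -c "
from h import *
meas(8)
plan([.503,.0015,.12],Rdes(4.4))"
```

```text
tool M [0.0027 0.0087 0.1743] F [-0.01   0.018 -3.394] world M [-0.0098  0.1742 -0.0069] sd [0.007 0.011 0.014]
t 34.85 p [0.4963 0.0039 0.3529] x [0.982 0.078 0.17 ] y [ 0.169  0.02  -0.985] yaw 4.5 F [ 0.02 -1.29 -3.84] M [-0.032  0.212 -0.015] op 0.524 q [-0.22 -0.27  1.97  0.06  1.28 -1.89]
dist [ 0.0067 -0.0024 -0.2329] ang [-0.4   0.15  9.78] rows 5
([-0.022, 0.154, -0.003], [-0.003, 0.001, 0.065])
([-0.017, 0.154, -0.003], [-0.003, 0.001, 0.065])
([-0.012, 0.155, -0.003], [-0.003, 0.001, 0.065])
([-0.006, 0.155, -0.002], [-0.003, 0.001, 0.065])
([-0.001, 0.155, -0.002], [-0.003, 0.001, 0.065])
```

The right case is also linear (1.07 at 10°, 1.08 at 45°), so it is packed and the left case is the rattler. I stand the right one back.

Request:
arm_command(steps=[{"hand":0.3,"travel":[-0.022,0.12,-0.003],"rotation":[-0.003,0,0.09]},{"hand":0.3,"travel":[-0.017,0.15,-0.003],"rotation":[-0.003,0,0.09]},{"hand":0.3,"travel":[-0.011,0.15,-0.003],"rotation":[-0.003,0,0.09]},{"hand":0.3,"travel":[0,0.15,0],"rotation":[0,0,0.06]},{"hand":0.3,"travel":[0,0.15,0],"rotation":[0,0,0]},{"hand":0.3,"travel":[0,0.08,0],"rotation":[0,0,0]},{"hand":0.3,"travel":[0,0,0],"rotation":[0,0,0]}])

```text
time: 35.72
eef_pos: [0.5021, 0.0012, 0.1094]
tcp_rot: [0.707, 0.03, -0.026, -0.706]
contact_force: [0.2, -0.7, -2.9]
opening: 0.525
```

```bash
python3 -c "
from h import *
st()
plan([.505,.002,.08],Rdes(4.4))"
```

```text
t 35.73 p [0.5021 0.0012 0.1094] x [0.997 0.079 0.006] y [ 0.006 -0.    -1.   ] yaw 4.5 F [ 0.21 -0.73 -2.91] M [ 0.017 -0.049  0.045] op 0.525 q [-0.2   0.08  2.11  0.    0.95 -1.85]
dist [ 0.0029  0.0008 -0.0294] ang [0.04 0.11 0.34] rows 1
([0.009, 0.098, 0.002], [0.001, 0.004, 0.011])
```

Request:
arm_command(steps=[{"hand":0.3,"travel":[0,0.06,0.002],"rotation":[0,0,0.015]},{"hand":0.3,"travel":[0,0.05,0],"rotation":[0,0,0]},{"hand":0.3,"travel":[0,0,0],"rotation":[0,0,0]}])

```text
time: 36.1
eef_pos: [0.5048, 0.0014, 0.0775]
tcp_rot: [0.707, 0.029, -0.026, -0.706]
contact_force: [-0.7, -0.3, -3.2]
opening: 0.522
```

```bash
python3 -c "
from h import *
st()
plan([.505,.002,.066],Rdes(4.4))"
```

```text
t 36.1 p [0.5048 0.0014 0.0775] x [0.997 0.079 0.004] y [ 0.004 -0.002 -1.   ] yaw 4.5 F [-0.66 -0.33 -3.22] M [ 0.037  0.021 -0.037] op 0.522 q [-0.2   0.14  2.11 -0.    0.88 -1.85]
dist [ 0.0002  0.0006 -0.0115] ang [0.14 0.11 0.22] rows 1
([0.001, 0.038, 0.002], [0.005, 0.004, 0.007])
```

Request:
arm_command(steps=[{"hand":0.3,"travel":[-0.004,0.03,0],"rotation":[0,0,0.008]},{"hand":0.3,"travel":[-0.004,0.016,0],"rotation":[0,0,0]},{"hand":0.3,"travel":[0,0.01,0],"rotation":[0,0,0]},{"hand":0.3,"travel":[0,0.005,0],"rotation":[0,0,0]}])

```text
time: 36.6
eef_pos: [0.5065, 0.0005, 0.0682]
tcp_rot: [0.708, 0.029, -0.027, -0.705]
contact_force: [-1.0, 0.2, -0.3]
opening: 0.523
```

```bash
python3 -c "
from h import *
meas(3)"
```

```text
tool M [ 0.171  -0.0828  0.2095] F [-2.786 -0.181  4.521] world M [0.1535 0.2227 0.0826] sd [0.015 0.031 0.009]
t 36.75 p [5.065e-01 5.000e-04 6.800e-02] x [0.997 0.08  0.003] y [ 0.003 -0.003 -1.   ] yaw 4.6 F [-3.38 -0.03  7.01] M [0.29  0.263 0.076] op 0.526 q [-0.2   0.16  2.11 -0.    0.87 -1.85]
```

Request:
arm_command(steps=[{"hand":0.7,"travel":[0,0,0],"rotation":[0,0,0]},{"hand":1,"travel":[0,0,0],"rotation":[0,0,0]},{"hand":1,"travel":[0,0,0],"rotation":[0,0,0]},{"hand":1,"travel":[0,-0.1,0],"rotation":[0,0,0]},{"hand":1,"travel":[0,-0.18,0],"rotation":[0,0,0]},{"hand":1,"travel":[0,-0.18,0],"rotation":[0,0,0]},{"hand":1,"travel":[0,0,0],"rotation":[0,0,0]}])

```text
time: 37.62
eef_pos: [0.5064, 0.0006, 0.209]
tcp_rot: [0.708, 0.029, -0.027, -0.705]
contact_force: [0.1, 1.0, -0.3]
opening: 1.0
```

```bash
python3 -c "
from h import *
st()
lids('pics/w12.png')
plan([.502,.2497,.18],Rdes(-1.7))"
```

```text
t 37.62 p [0.5064 0.0006 0.209 ] x [0.997 0.079 0.003] y [ 0.004 -0.003 -1.   ] yaw 4.5 F [ 0.11  1.03 -0.33] M [0.002 0.028 0.009] op 1.0 q [-0.2  -0.05  2.03 -0.    1.15 -1.85]
lid 9409 [281. 199.] ((504.083251953125, 0.18121910095214844), (139.92820739746094, 46.18741989135742), 4.410123825073242) z 0.076
lid 7199 [420. 210.] ((507.58135986328125, 122.15630340576172), (140.84266662597656, 48.56511306762695), 3.234116792678833) z 0.076
lid 4645 [522. 223.] ((504.4196472167969, 248.87709045410156), (49.65205764770508, 140.18470764160156), 88.15760040283203) z 0.075
dist [-0.0028  0.2488 -0.0261] ang [ 0.12  6.24 -0.1 ] rows 5
([0.011, 0.017, 0.166], [0.001, 0.042, -0.001])
([0.008, 0.017, 0.166], [0.001, 0.042, -0.001])
([0.004, 0.017, 0.166], [0.001, 0.042, -0.001])
([0.0, 0.017, 0.166], [0.001, 0.042, -0.001])
([-0.003, 0.017, 0.166], [0.001, 0.042, -0.001])
```

View pics/w12.png

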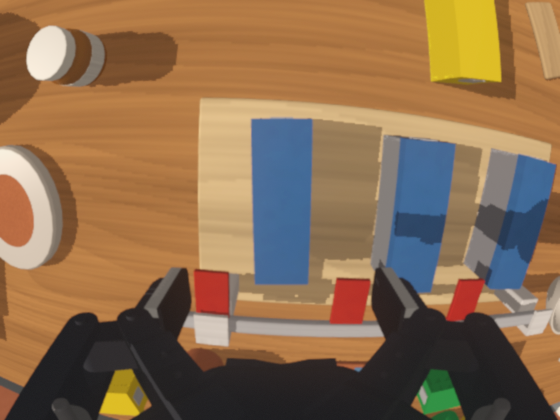

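All three cases are upright at 76 mm: right (281,199), middle (420,210) and left (522,223). Now I fetch the left case.

Request:
arm_command(steps=[{"hand":1,"travel":[0.011,0,0.166],"rotation":[0,0.042,0]},{"hand":1,"travel":[0.008,0.017,0.166],"rotation":[0,0.042,0]},{"hand":1,"travel":[0.004,0.017,0.166],"rotation":[0,0.042,0]},{"hand":1,"travel":[0.0,0.017,0.166],"rotation":[0,0.042,0]},{"hand":1,"travel":[-0.003,0.03,0.166],"rotation":[0,0.042,0]},{"hand":1,"travel":[0,0.1,0],"rotation":[0,0,0]},{"hand":1,"travel":[0,0.05,0],"rotation":[0,0,0]}])

```text
time: 38.55
eef_pos: [0.4962, 0.2558, 0.1217]
tcp_rot: [0.709, -0.02, 0.007, -0.705]
contact_force: [0.2, 1.0, 0.1]
opening: 0.997
```

```bash
python3 -c "
from h import *
st()
plan([.503,.2495,.11],Rdes(-1.7))"
```

```text
t 38.55 p [0.4962 0.2558 0.1217] x [ 0.999 -0.037 -0.018] y [-0.019 -0.006 -1.   ] yaw -2.1 F [0.18 0.96 0.07] M [-0.059  0.012  0.02 ] op 0.997 q [ 0.29  0.19  1.95 -0.    1.01 -1.24]
dist [ 0.0068 -0.0063 -0.0117] ang [ 0.36 -0.44 -1.06] rows 1
([0.024, 0.039, -0.02], [0.012, -0.015, -0.035])
```

Request:
arm_command(steps=[{"hand":1,"travel":[0.02,0.03,-0.021],"rotation":[0.012,-0.012,-0.035]},{"hand":1,"travel":[0,0.0,0],"rotation":[0,0,0]}])

```text
time: 38.8
eef_pos: [0.4995, 0.2479, 0.1081]
tcp_rot: [0.708, -0.014, 0.009, -0.706]
contact_force: [0.0, -0.1, 0.1]
opening: 1.001
```

```bash
python3 -c "
from h import *
st()
plan([.503,.2495,.06],Rdes(-1.7))"
```

```text
t 38.8 p [0.4995 0.2479 0.1081] x [ 0.999 -0.032 -0.007] y [-0.007 -0.002 -1.   ] yaw -1.8 F [ 0.04 -0.07  0.05] M [-0.018  0.027 -0.018] op 1.001 q [ 0.28  0.21  1.97  0.    0.98 -1.26]
dist [ 0.0035  0.0016 -0.0481] ang [ 0.13 -0.13 -0.41] rows 1
([0.013, 0.16, 0.006], [0.004, -0.004, -0.014])
```

Request:
arm_command(steps=[{"hand":1,"travel":[0.003,0.08,0.005],"rotation":[0,0,-0.01]},{"hand":1,"travel":[0,0.07,0],"rotation":[0,0,0]},{"hand":1,"travel":[0,0,0],"rotation":[0,0,0]},{"hand":0.3,"travel":[0,0,0],"rotation":[0,0,0]},{"hand":0.3,"travel":[0,0,0],"rotation":[0,0,0]},{"hand":0.3,"travel":[0,0,0],"rotation":[0,0,0]},{"hand":0.3,"travel":[0,0,0],"rotation":[0,0,0]}])

```text
time: 39.67
eef_pos: [0.5031, 0.2486, 0.0663]
tcp_rot: [0.707, -0.011, 0.014, -0.707]
contact_force: [0.2, 0.7, -2.0]
opening: 0.529
```

Request:
arm_command(steps=[{"hand":0.3,"travel":[0,-0.05,0],"rotation":[0,0,0]},{"hand":0.3,"travel":[0,-0.12,0],"rotation":[0,0,0]},{"hand":0.3,"travel":[0,-0.18,0],"rotation":[0,0,0]},{"hand":0.3,"travel":[0,-0.18,0],"rotation":[0,0,0]},{"hand":0.3,"travel":[0,-0.18,0],"rotation":[0,0,0]},{"hand":0.3,"travel":[0,-0.15,0],"rotation":[0,0,0]},{"hand":0.3,"travel":[0,0,0],"rotation":[0,0,0]}])

```text
time: 40.55
eef_pos: [0.4998, 0.2482, 0.3351]
tcp_rot: [0.707, -0.012, 0.013, -0.707]
contact_force: [0.2, -0.2, -2.5]
opening: 0.528
```

```bash
python3 -c "
from h import *
st()
plan([.554,-.353,.32],Rdes(-1.7))"
```

```text
t 40.55 p [0.4998 0.2482 0.3351] x [ 0.999 -0.036  0.002] y [ 0.002 -0.001 -1.   ] yaw -2.1 F [ 0.18 -0.18 -2.48] M [ 0.011 -0.11   0.056] op 0.528 q [ 0.28 -0.02  1.78 -0.    1.39 -1.26]
dist [ 0.0542 -0.6012 -0.0151] ang [ 0.05 -0.35  0.1 ] rows 11
([0.023, 0.005, -0.181], [0.0, -0.001, 0.0])
([0.023, 0.005, -0.181], [0.0, -0.001, 0.0])
([0.023, 0.005, -0.181], [0.0, -0.001, 0.0])
([0.023, 0.005, -0.182], [0.0, -0.001, 0.0])
([0.023, 0.005, -0.182], [0.0, -0.001, 0.0])
([0.022, 0.005, -0.182], [0.0, -0.001, 0.0])
([0.022, 0.005, -0.182], [0.0, -0.001, 0.0])
([0.022, 0.005, -0.182], [0.0, -0.001, 0.0])
([0.022, 0.005, -0.182], [0.0, -0.001, 0.0])
([0.022, 0.005, -0.182], [0.0, -0.001, 0.0])
([0.022, 0.005, -0.182], [0.0, -0.001, 0.0])
```

Request:
arm_command(steps=[{"hand":0.3,"travel":[0.015,0.005,-0.13],"rotation":[0,0,0]},{"hand":0.3,"travel":[0.02,0.005,-0.17],"rotation":[0,0,0]},{"hand":0.3,"travel":[0.022,0.005,-0.17],"rotation":[0,0,0]},{"hand":0.3,"travel":[0.022,0.005,-0.17],"rotation":[0,0,0]},{"hand":0.3,"travel":[0.022,0.005,-0.17],"rotation":[0,0,0]},{"hand":0.3,"travel":[0.022,0.005,-0.17],"rotation":[0,0,0]},{"hand":0.3,"travel":[0.022,0.005,-0.17],"rotation":[0,0,0]},{"hand":0.3,"travel":[0.022,0.005,-0.17],"rotation":[0,0,0]},{"hand":0.3,"travel":[0.022,0,-0.17],"rotation":[0,0,0]},{"hand":0.3,"travel":[0.02,0,-0.15],"rotation":[0,0,0]},{"hand":0.3,"travel":[0.01,0,-0.1],"rotation":[0,0,0]},{"hand":0.3,"travel":[0,0,0],"rotation":[0,0,0]}])

```text
time: 42.05
eef_pos: [0.5374, -0.288, 0.2958]
tcp_rot: [-0.702, 0.023, -0.0, 0.712]
contact_force: [0.2, 1.2, -3.0]
opening: 0.525
```

```bash
python3 -c "
from h import *
st()
plan([.551,-.353,.30],Rdes(-2))"
```

```text
t 42.05 p [ 0.5374 -0.288   0.2958] x [ 0.999 -0.033 -0.033] y [-0.032  0.015 -0.999] yaw -1.9 F [ 0.16  1.15 -3.  ] M [ 0.024 -0.095  0.034] op 0.525 q [-0.66  0.13  1.68 -0.01  1.36 -2.19]
dist [ 0.0136 -0.065   0.0042] ang [-0.79  0.08 -1.88] rows 2
([0.026, -0.009, -0.107], [-0.013, 0.001, -0.031])
([0.026, -0.008, -0.107], [-0.013, 0.001, -0.031])
```

Request:
arm_command(steps=[{"hand":0.3,"travel":[0.024,-0.009,-0.107],"rotation":[-0.013,0,-0.031]},{"hand":0.3,"travel":[0.024,-0.008,-0.1],"rotation":[-0.013,0,-0.031]},{"hand":0.3,"travel":[0,0,0],"rotation":[0,0,0]}])

```text
time: 42.42
eef_pos: [0.5485, -0.3479, 0.2939]
tcp_rot: [-0.704, 0.014, -0.009, 0.71]
contact_force: [-0.5, 0.1, -2.2]
opening: 0.525
```

```bash
python3 -c "
from h import *
st()
plan([.550,-.353,.30],Rdes(-2))"
```

```text
t 42.42 p [ 0.5485 -0.3479  0.2939] x [ 0.999 -0.032 -0.007] y [-0.007  0.009 -1.   ] yaw -1.8 F [-0.53  0.07 -2.19] M [ 0.049 -0.026 -0.064] op 0.525 q [-0.72  0.21  1.6   0.    1.34 -2.26]
dist [ 0.0015 -0.0051  0.0061] ang [-0.48  0.17 -0.41] rows 1
([0.005, -0.02, -0.017], [-0.016, 0.006, -0.014])
```

Request:
arm_command(steps=[{"hand":0.3,"travel":[0.005,-0.01,-0.017],"rotation":[-0.016,0.006,-0.014]},{"hand":0.3,"travel":[0,0,0],"rotation":[0,0,0]},{"hand":0.3,"travel":[0,0,0],"rotation":[0,0,0]},{"hand":0.3,"travel":[0,0,0],"rotation":[0,0,0]}])

```text
time: 42.92
eef_pos: [0.5496, -0.3492, 0.2952]
tcp_rot: [-0.706, 0.012, -0.011, 0.708]
contact_force: [-1.3, -0.1, -3.1]
opening: 0.522
```

```bash
python3 - <<'E'
from h import *
st()
print(np.round(ctrl.get_state()["dq"],4))
for n in("scene","top"):
    im,d=ctrl.read_camera(n); cv2.imwrite(f"pics/{n}9.png",im); W=cloud(n,d); I=im.astype(int)
    bl=(I[...,0]>I[...,2]+20)&(W[...,2]>.22)&(abs(W[...,1]+.35)<.15)&(abs(W[...,0]-.55)<.15)
    Q=W[bl]
    if len(Q)>30: print(n,len(Q),cv2.minAreaRect((Q[:,:2]*1000).astype(np.float32)),np.median(Q[:,2]))
    for t in("cup","bowl","jar","bat"):
        r=ctrl.masks_of(n,t)
        if r: m=r[0]["region"]; print(n,t,round(r[0]["score"],2),np.round(r[0]["at"]),np.round(np.nanmedian(W[m],0),3))
    I=im.astype(int);red=(I[...,2]>120)&(I[...,1]<70)&(I[...,0]<70)&(W[...,2]>.08)&(W[...,2]<.1)&(W[...,0]<.7)
    k,lab,s,ce=cv2.connectedComponentsWithStats(red.astype(np.uint8))
    for i in range(1,k):
        if s[i,4]>20: print("tab",s[i,4],np.round(np.median(W[lab==i],0),3))
st()
E
```

```text
t 42.92 p [ 0.5496 -0.3492  0.2952] x [ 0.999 -0.032 -0.002] y [-0.002  0.004 -1.   ] yaw -1.8 F [-1.25 -0.09 -3.05] M [ 0.007 -0.1    0.012] op 0.522 q [-0.72  0.21  1.6   0.    1.34 -2.26]
[ 0.0061 -0.0042  0.0064  0.0014  0.0032  0.0007]
scene 321 ((553.7088012695312, -330.31793212890625), (95.6301040649414, 146.6278533935547), 84.7829360961914) 0.30638277584382845
scene cup 0.61 [202. 227.] [ 0.755 -0.093  0.046]
scene bowl 0.77 [341. 321.] [0.61  0.44  0.024]
scene jar 0.63 [266. 153.] [ 0.385 -0.215  0.054]
scene bat 0.96 [210. 164.] [ 0.56  -0.343  0.023]
tab 56 [ 0.581 -0.052  0.093]
tab 26 [0.593 0.069 0.093]
top 576 ((552.30712890625, -307.3680114746094), (96.17866516113281, 169.62974548339844), 70.28304290771484) 0.3045991404672072
top cup 0.78 [302. 132.] [ 0.763 -0.091  0.026]
top bowl 0.95 [116. 182.] [0.624 0.461 0.022]
top jar 0.87 [359. 263.] [ 0.375 -0.221  0.073]
top bat 0.65 [399. 201.] [ 0.551 -0.345  0.021]
tab 63 [0.592 0.064 0.09 ]
tab 125 [ 0.58  -0.056  0.091]
t 43.42 p [ 0.5495 -0.3498  0.295 ] x [ 0.999 -0.033 -0.003] y [-0.002  0.004 -1.   ] yaw -1.9 F [-0.31  0.37 -2.64] M [ 0.016  0.01  -0.016] op 0.524 q [-0.72  0.21  1.6   0.    1.34 -2.26]
```

View pics/scene9.png

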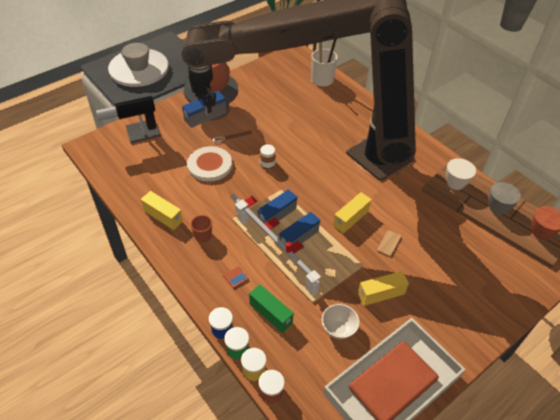

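View pics/top9.png

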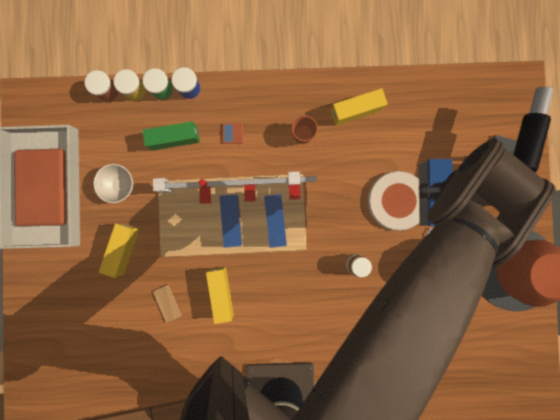

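Both views show the case held level over the bat. In the top view it is at (440,185), and the perspective at 0.3 m height puts y = -0.35 there. The middle and right cases are upright on the rack, the tabs are in the gaps, and the bystanders are where they were. I hand in.

```bash
python3 -c "
from h import *
st(); print(ctrl.sign_off())"
```

```text
t 43.42 p [ 0.5495 -0.3498  0.295 ] x [ 0.999 -0.033 -0.003] y [-0.002  0.004 -1.   ] yaw -1.9 F [-0.31  0.37 -2.64] M [ 0.016  0.01  -0.016] op 0.524 q [-0.72  0.21  1.6   0.    1.34 -2.26]
the job is handed in; nothing more can be done
None
```

I handed the job in at 43.4 s: the left case is the one that rattles. The arm is holding it still and upright over the centre of the bat.

- **Keeper:** I gripped the red knob and drew it right by about 51 mm until a stop held it at about 21 N, well above the detent's 8 N. The tabs stand in the gaps. My camera estimate of the bar's position is about 0.057–0.058 m, which is close to the 0.056 limit. I rely on the hard stop as well, and I did not push it a second time.
- **Shaking:** I lifted left, middle and right in that order and tipped each about ±45° well above the rack. The wrist moment of the middle and right cases followed the tilt as a fixed load would. The left case's moment shifted as a rolling ball would make it (predictions within 0.01 N·m, against about 0.04 N·m for a packed block).
- **Order:** I stood the left case back on the rack so that all three could be shaken, then lifted it again to keep it.
- **Last checks:** The tool is about 3 mm from the bat centre, the case's underside is about 0.24 m above the table, and it is level within 1°. The middle and right cases are upright on the rack within about 3 mm of where they started. The cup, bowl and jar measured the same as before. The rib, trimmer and tile I only checked by eye, and the arm partly hides the trimmer in the top view.

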